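Set out the snack bars from the locked chest

ROBOT

A 6-joint arm with a two-finger parallel gripper is mounted at the origin on a cart in front of the work surface, level with it; the furniture and walls round the work are solid. World frame = base frame: x ahead of the robot, y to its left, z up, the work surface at z = 0. Lengths are in mm, angles in degrees, forces in N, time in s.
With the tool pointing down it reaches from about 300 to 850 mm from the base axis. Payload 4.2 kg.
Tool frame: the origin (TCP) lies midway between the tips of the shut fingers; the grasp point (between the pads) lies arm.grasp_offset behind it (arm.grasp_offset is the distance from the TCP to the grasp point, in mm); z points along the fingers, y is the line along which they close (so a half turn about z gives the same grasp; the last joint's range is limited). The gripper opens to 91 mm and grips with 3 to 60 N. Pads are 32 mm wide; open, the fingers measure 118 mm over their backs; the gripper's body (76 mm by 178 mm) begins 60 mm behind the grasp point.
Start: joints at [71.219, 18.312, 89.639, -0, 72.044, -1.146], TCP at [174.206, 547.992, 213.976] pointing down, gripper open.
Joint ranges: [-177.97, 177.97], [-48.28, 115.42], [12.27, 149.76], [-77.06, 257.06], [2.81, 150.46], [-146.56, 146.56]. Speed limits (degrees/s): [147.25, 147.25, 180, 180, 180, 180].

INTERFACE

Orientations are given as a 3x3 rotation matrix whose columns are the frame's x, y, z axes.
In Python, from rig import arm gives the robot as it stands.
- The arm moves only by the shell command python3 -m creep 'ROWS' [FORCE]. ROWS is JSON, a list of rows, each a list of 3 entries, a list of its own where there are three numbers: the shift along the tool's x, y, z in mm, then the turn, a rotation vector about the tool's x, y, z in rad, then the closure, from -1 (fully open) to 1 (shut), so that 0 is half open. In form: [[[dx, dy, dz], [wx, wy, wz], jaw], ...]. A call has 1 to 8 rows; each row is the pose to reach, as a shift and turn from the pose commanded when the call began, along the tool's axes at that moment; what a row does not reach only later rows make up. A row lasts 1/12 s, in which the tool goes at most 41.7 mm and 7.16 degrees, less where a joint would pass 70% of its speed; a pose out of reach is approached as far as the arm can. A call with a gripper value outside its range is refused whole. The fingers move at their own pace and stop on an object; FORCE is the grip in N (left out, the last holds). Time passes only in rows, so rows that repeat a pose let the fingers close. It gives the time, the measured TCP pose, the force, the opening and the grip force at its end, in the units of the state.
- arm.read_state(): the state, without advancing time (a new reading comes with each control period).
- arm.grab_frame(name): name is "scene" or "top" or "wrist"; returns the picture (384x512x3 uint8, red, green, blue); there is no depth.
- arm.camera_params(name): a dict with "mtx" (3x3 intrinsics, pixels), "R" (3x3) and "t" (3): a world point X has camera coordinates R X + t. Camera axes: x right, y down, z forward; pixel columns grow to the right and rows downward; lengths in mm; the calibration is good to about 2 mm. The wrist camera is an equidistant fisheye: a pixel r from the principal point sees the ray r / f radians off the axis. A picture is of the moment at which its call begins: read the wrist's pose just before it. camera_params takes no time and is no camera call; for the wrist camera it gives the pose at the moment of the call.
- arm.job_done(): hands the job in; it is judged then, once.
The state is a dict: "time_s": time; "joints": joint angles; "qd": joint speeds; "tau": joint torques, N m; "eef_pos": TCP position; "tcp_rot": TCP orientation; "ft_force": force on the tool from outside, world axes, zero at the start; "torque": the same for the moment, N m; "grip_width": finger opening in mm; "grip_force": force on a finger pad.
Only numpy, scipy, OpenCV 4.12 (cv2) and the standard library are available. Lean on these libraries where they do the work, as an engineer would, in place of code of your own. Each camera call takes 0.05 s, during which the arm holds its last target. There are 200 camera calls.

TASK

Set out the snack bars for the coffee break: slide the orange lock in the chest's lid to its open end, lift the lid by its handle until it rests open on its stop, and leave it open. Move the used dish off the dark board and stand it upright on the counter itself. Then stack all the bars from the chest on the board log-cabin fashion, squarely over the light inlaid square: two parallel bars to a layer, one near each of two opposite edges of the square, every layer crosswise to the one below (an odd bar lies alone on top), and do not knock over or shove the mugs, bottle and beaker standing around.

Things in the scene. Friction and masses are not known exactly. Their poses are not given: they have to be found in the camera images.
- chest: wooden chest on the counter, fixed, outside 149 (its x) x 346 (its y) x 55 mm high without the lid, walls 8 mm, inner floor 10 mm above the counter; origin at the centre of its underside; x points away from the robot to the hinged side, z up. Up to six bars lie in it side by side along its x, 50 mm apart in its y at -125, -75, -25, 25, 75 and 125 mm (2 to 4 mm of scatter), some places empty
- lid (a joint): angle of the chest's lid: 0 shut, grows as the front edge rises, 1.9 rad resting on its stop, leaning 19 degrees back past upright; 350 g, swings freely: it falls shut if let go before upright and falls on to its stop after about 1.6. It cannot rise more than about 0.02 rad until the lock has slid about 10 mm
- lid_hinge (a point): middle of the lid's hinge axis, on the upper far rim of the chest (74.5 mm along x, 55 mm up in the chest's frame); the axis is the chest's y
- lid_handle (a point): middle of the round handle bar of the lid, 10 mm thick and 100 mm long, parallel to the hinge, held 31 mm clear in front of the lid's front edge; 187 mm from the hinge axis; turns freely between two fingers that pinch it across the bar
- lock (a joint): travel of the orange lock slide: 0 shut (starts at 0 to 2 mm), 14 mm fully open, moving along the chest's +y; stays where it is left; about 2 N to move
- lock_top (a point): centre of the top of the orange slide, 12 mm along its travel, 26 mm wide. It lies flush with the lid's top (67 mm above the counter, lid 12 mm thick) in a slot 80 mm along the chest's y, 36 mm across x, 10 mm deep. With the lock shut there are 44 mm of empty slot on the chest's -y side of the slide for a fingertip
- board: dark serving board, fixed, 170 x 170 x 12 mm, with a light inlaid square of 105 mm in its middle whose sides are parallel to the board's; origin at the centre of the underside, x and y along the sides
- dish: empty white round dish, 118 mm across the rim, 34 mm high, wall 4 to 8 mm thick that leans outward (its top at about 54 mm radius), 200 g; stands on the board at the start; origin at the centre of its underside
- bar_1: snack bar in a square-section card carton with two coloured bands, 105 x 24 x 24 mm, 60 g; origin at its centre, own x along its length (any long face may lie down); lies in the chest at the start, along the chest's x, or is absent (None)
- bar_2: snack bar in a square-section card carton with two coloured bands, 105 x 24 x 24 mm, 60 g; origin at its centre, own x along its length (any long face may lie down); lies in the chest at the start, along the chest's x, or is absent (None)
- bar_3: snack bar in a square-section card carton with two coloured bands, 105 x 24 x 24 mm, 60 g; origin at its centre, own x along its length (any long face may lie down); lies in the chest at the start, along the chest's x, or is absent (None)
- bar_4: snack bar in a square-section card carton with two coloured bands, 105 x 24 x 24 mm, 60 g; origin at its centre, own x along its length (any long face may lie down); lies in the chest at the start, along the chest's x, or is absent (None)
- bar_5: snack bar in a square-section card carton with two coloured bands, 105 x 24 x 24 mm, 60 g; origin at its centre, own x along its length (any long face may lie down); lies in the chest at the start, along the chest's x, or is absent (None)
- bar_6: snack bar in a square-section card carton with two coloured bands, 105 x 24 x 24 mm, 60 g; origin at its centre, own x along its length (any long face may lie down); lies in the chest at the start, along the chest's x, or is absent (None)
- mug_8: white mug like mug_4, behind it; bystander, origin under its centre
- mug_4: white mug standing upside down, 70 mm across the body, 99 with handle, 90 high, left of the board; bystander, origin under its centre
- blue_mug: blue mug, 85 x 117 x 96 mm, right of the chest; bystander, origin under its centre
- syrup: syrup bottle, 58 mm across, 208 high, at the back; bystander, origin under its centre
- beaker: brushed steel beaker, 64 mm across, 148 high, at the back; bystander, origin under its centre

How it is judged:
By the outcome, as a careful person would: the job done as asked, in the order asked, and still so for the second after the job is handed in, with the robot touching nothing.
Of bar_1, bar_2, bar_3, bar_4, bar_5, bar_6 only 4 to 6 are there at a start; the rules pass over those that are not, and their reading is None.
At some moment in a run one of dish may be knocked a few centimetres aside while the robot is not near it.
Once in a run the grip may slacken for a moment while it holds something.
It also fails if it takes over 210 s, if anything falls off the work surface, if the arm or the gripper's body presses on something with over 40 N, if the wrist force passes 120 N, or if a joint passes its speed limit or range.

## Working session

There is one attempt and no reset: what is moved stays moved. The work goes in short steps, Python scripts to look and compute and a shell command to move; the robot and the scene stay as the last step left them, time stands still between calls to the robot, and variables do not carry over. Pictures are saved under pics/ and viewed, at most 14 in all, crops included, and the job is handed in when it is done.

```bash
ls; mkdir -p pics
python3 - <<'E'
from rig import arm
import cv2
print(arm.grasp_offset, arm.read_state())
for n in ("scene","top","wrist"):
    p=arm.camera_params(n); print(n,p)
    cv2.imwrite(f"pics/{n}0.png",arm.grab_frame(n)[:,:,::-1])
E
```

```text
pics
18.8 {'time_s': 0.0, 'joints': array([ 7.12208436e+01,  1.83537386e+01,  8.97048756e+01, -3.90633818e-04,
        7.20430737e+01, -1.14539015e+00]), 'qd': array([-0.06236664, -0.02405449, -0.05091662,  0.10163723,  0.03998407,
       -0.00580602]), 'tau': array([ 7.14693779e-04, -4.12464774e+01, -2.31978697e+01,  7.29591586e-02,
        4.55323874e-02, -1.66008285e-04]), 'eef_pos': array([174.02542076, 547.52280661, 213.10961469]), 'tcp_rot': array([[-9.53012936e-01,  3.02929074e-01, -5.65201089e-04],
       [ 3.02929600e-01,  9.53011452e-01, -1.68239620e-03],
       [ 2.89963883e-05, -1.77456148e-03, -9.99998425e-01]]), 'ft_force': array([-0.2011307 ,  0.12197384, -0.47661984]), 'torque': array([-0.04771738,  0.01069006, -0.01274363]), 'grip_force': 0.0, 'grip_width': 90.86299376950348}
scene {'mtx': array([[380.75410771,   0.        , 260.24160875],
       [  0.        , 380.75410771, 187.88634264],
       [  0.        ,   0.        ,   1.        ]]), 'R': array([[ 0.57508441, -0.81801192, -0.01159442],
       [-0.51017743, -0.34751738, -0.78673417],
       [ 0.63952866,  0.45835377, -0.61718305]]), 't': array([-309.44767085,  400.26443827,  901.61438301])}
top {'mtx': array([[440.50918675,   0.        , 252.02638179],
       [  0.        , 440.50918675, 188.67050647],
       [  0.        ,   0.        ,   1.        ]]), 'R': array([[-0.01952949, -0.99976889,  0.00898678],
       [-0.99622159,  0.01869784, -0.0848112 ],
       [ 0.08462356, -0.01060915, -0.99635651]]), 't': array([  54.05975374,  611.86497246, 1547.18954433])}
wrist {'mtx': array([[297.31863964,   0.        , 258.22715512],
       [  0.        , 297.31863964, 193.72865066],
       [  0.        ,   0.        ,   1.        ]]), 'R': array([[ 0.30263976,  0.9531036 , -0.00164581],
       [ 0.91382309, -0.28967549,  0.28463216],
       [ 0.27080718, -0.08764499, -0.9586354 ]]), 't': array([-573.98927772,  -31.65469356,  392.32017202])}
```

View pics/scene0.png

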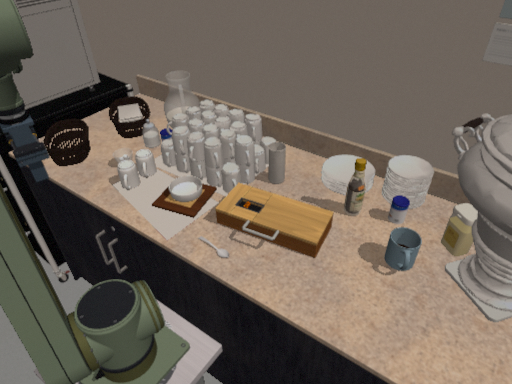

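View pics/top0.png

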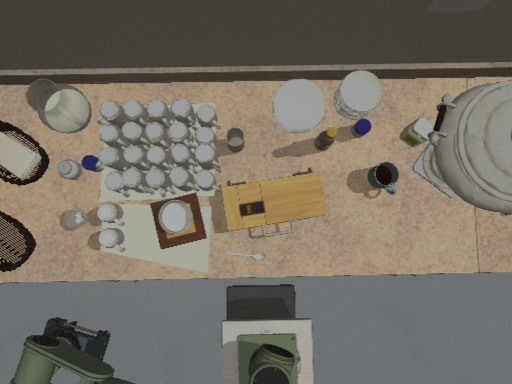

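The scene view shows the chest (~275,217), the board with its dish (185,192), and mugs at (130,175) and (145,160). In the top view the lid is at (273,200), the lock at ~(250,208), the handle at (270,232), the board at (178,221) with the dish at (175,216), and the counter's front edge at row 277.

```bash
cat > h.py <<'E'
import numpy as np, cv2
from rig import arm
from scipy.spatial.transform import Rotation as Ro
def ray(p,uv,fish=False):
    K=p['mtx']; a=(np.atleast_2d(uv).astype(float)-K[:2,2])/K[0,0]
    if fish:
        r=np.linalg.norm(a,axis=1,keepdims=True)+1e-12; d=np.c_[a/r*np.sin(r),np.cos(r)]
    else: d=np.c_[a,np.ones(len(a))]
    return -p['R'].T@p['t'], d@p['R']
def onz(p,uv,z,fish=False):
    c,d=ray(p,uv,fish); return (c+d*((z-c[2])/d[:,2:]))[:,:3]
def proj(p,X,fish=False):
    x=np.atleast_2d(X)@p['R'].T+p['t']; K=p['mtx']
    if fish:
        r=np.linalg.norm(x[:,:2],axis=1); th=np.arctan2(r,x[:,2]); a=x[:,:2]/(r[:,None]+1e-12)*th[:,None]
    else: a=x[:,:2]/x[:,2:]
    return a*K[0,0]+K[:2,2]
def bigc(m,k=3):
    m=cv2.morphologyEx(m.astype(np.uint8)*255,cv2.MORPH_CLOSE,np.ones((k,k)))
    c,_=cv2.findContours(m,cv2.RETR_EXTERNAL,cv2.CHAIN_APPROX_NONE); return max(c,key=cv2.contourArea)[:,0,:]
def rot(z):  # tool-down rotation
    pass
def shift(pos,down_yaw=None):
    s=arm.read_state(); return s['tcp_rot'].T@(np.array(pos)-s['eef_pos'])
E
python3 - <<'E'
from h import *
im=cv2.imread('pics/top0.png'); p=arm.camera_params('top')
c=im[140:290,70:420]; cv2.imwrite('pics/topcrop.png',cv2.resize(c,None,fx=2.2,fy=2.2,interpolation=cv2.INTER_CUBIC))
hsv=cv2.cvtColor(im,cv2.COLOR_BGR2HSV)
for uv in [(300,195),(200,235),(165,205),(250,208),(258,208),(245,208),(175,240),(140,230),(280,140)]: print(uv,hsv[uv[1],uv[0]])
E
```

```text
(300, 195) [ 18 134 168]
(200, 235) [ 10 135  83]
(165, 205) [ 19  25 112]
(250, 208) [ 15 165  85]
(258, 208) [21 79 45]
(245, 208) [12 61 42]
(175, 240) [ 13 127  76]
(140, 230) [ 35  25 173]
(280, 140) [ 14  65 148]
```

View pics/topcrop.png

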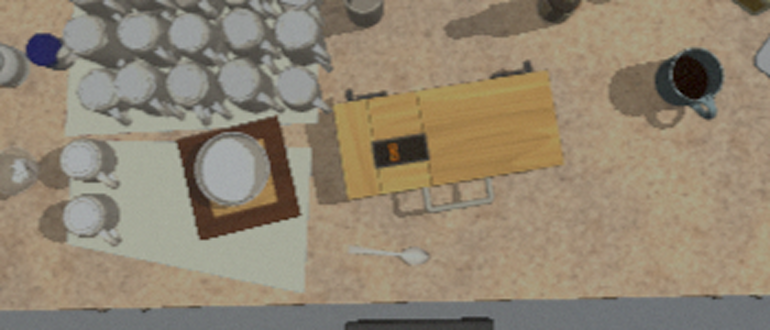

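View pics/wrist0.png

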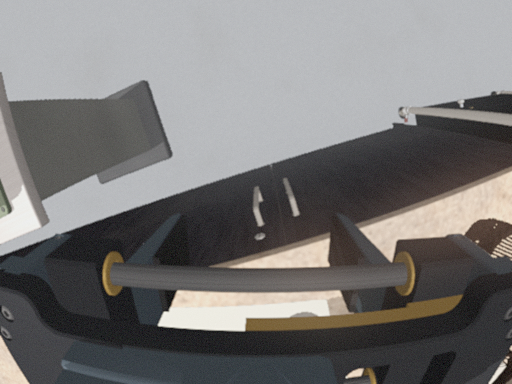

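The crop shows the slide at (394,152) in the dark slot x 372–430, the handle bar at (427..492, 205), the board corners, and the dish at (232,168) covering part of the inlay. The wrist view shows only the front of the counter for now.

Run:
```python
from h import *
im=cv2.imread('pics/top0.png'); p=arm.camera_params('top')
hsv=cv2.cvtColor(im,cv2.COLOR_BGR2HSV); H,S,V=[hsv[:,:,i].astype(int) for i in range(3)]
win=np.zeros(H.shape,bool); win[165:240,215:330]=1
lid=win&(S>105)&(V>110)&(H>12)&(H<25)
c=bigc(lid,9); r=cv2.minAreaRect(c); b=cv2.boxPoints(r)
X=onz(p,b,67); print('lid',b.round(1).tolist()); print(X.round(1)); 
print('ctr',X.mean(0),'sides',np.linalg.norm(np.diff(X,axis=0),axis=1))
win[:]=0; win[190:252,145:212]=1
bd=win&(S>60)
c=bigc(bd,9); b=cv2.boxPoints(cv2.minAreaRect(cv2.convexHull(c))); X=onz(p,b,12)
print('board',X.round(1),'ctr',X.mean(0),np.linalg.norm(np.diff(X,axis=0),axis=1), np.degrees(np.arctan2(*(X[1]-X[0])[[1,0]])),np.degrees(np.arctan2(*(X[2]-X[1])[[1,0]])))
win[:]=0; win[195:240,155:197]=1
c=bigc(win&(S<60),5); (cx,cy),rr=cv2.minEnclosingCircle(c)
print('dish',onz(p,(cx,cy),46),rr)
win[:]=0; win[195:220,232:270]=1
sl=win&(S>150)&(H<18)&(V>70); u=np.argwhere(sl)[:,::-1]; c=bigc(win&(V<90),3)
print('slide',len(u),onz(p,u.mean(0),67))
X=onz(p,cv2.boxPoints(cv2.minAreaRect(c)),67); print('slot',X.round(1),X.mean(0))
```

```text
lid [[220.60000610351562, 187.1999969482422], [318.79998779296875, 171.10000610351562], [325.8999938964844, 214.39999389648438], [227.6999969482422, 230.5]]
[[ 616.6  151.8   67. ]
 [ 666.4 -191.7   67. ]
 [ 514.9 -211.4   67. ]
 [ 466.2  129.5   67. ]]
ctr [566.02060265 -30.44730127  67.        ] sides [347.1265673  152.78298061 344.2849466 ]
board [[399.  426.6  12. ]
 [609.2 426.8  12. ]
 [604.7 190.   12. ]
 [394.3 192.4  12. ]] ctr [501.78050217 308.93712615  12.        ] [210.20262794 236.874755   210.44700621] 0.0589165195870633 -91.079161926973
dish [[517.04233972 335.00289592  46.        ]] 26.076908111572266
slide 33 [[540.76078326  56.27439255  67.        ]]
slot [[555.4  90.5  67. ]
 [567.7   7.   67. ]
 [527.7   1.2  67. ]
 [515.5  84.5  67. ]] [541.59878486  45.80235948  67.        ]
```

```bash
cat >> h.py <<'E'
def down(yaw):  # tool down, tool y at yaw deg
    a=np.radians(yaw); y=np.array([np.cos(a),np.sin(a),0]); z=np.array([0,0,-1.]); return np.c_[np.cross(y,z),y,z]
def plan(wps,start=None):
    s=arm.read_state(); P,R=(s['eef_pos'],s['tcp_rot']) if start is None else (np.array(start[0]),down(start[1]))
    for pos,yaw in wps:
        R2=yaw if np.ndim(yaw)==2 else down(yaw)
        d=R.T@(np.array(pos)-P); w=Ro.from_matrix(R.T@R2).as_rotvec()
        n=int(np.ceil(max(np.linalg.norm(d)/41.7,np.degrees(np.linalg.norm(w))/7.16)))
        print('[[%.1f,%.1f,%.1f],[%.3f,%.3f,%.3f],j] rows>=%d'%(*d,*w,n)); P,R=np.array(pos),R2
CO=np.array([566,-30.4]); CY=np.radians(8.25)
def ch(x,y,z):
    return [CO[0]+x*np.cos(CY)-y*np.sin(CY),CO[1]+x*np.sin(CY)+y*np.cos(CY),z]
E
python3 - <<'E'
from h import *
im=cv2.imread('pics/top0.png'); p=arm.camera_params('top')
hsv=cv2.cvtColor(im,cv2.COLOR_BGR2HSV); H,S,V=[hsv[:,:,i].astype(int) for i in range(3)]
win=np.zeros(H.shape,bool); win[188:255,145:212]=1
c=bigc(win&(S>90)&(V<120),1); b=cv2.boxPoints(cv2.minAreaRect(cv2.convexHull(c))); X=onz(p,b,12)
print('board',X.round(1).tolist(),'ctr',X.mean(0),np.linalg.norm(np.diff(X,axis=0),axis=1), np.degrees(np.arctan2(*(X[1]-X[0])[[1,0]])),np.degrees(np.arctan2(*(X[2]-X[1])[[1,0]])))
win[:]=0; win[195:237,155:197]=1
m=win&(S<50)&(V>95); c=bigc(m,1); print('dish',cv2.minEnclosingCircle(c),onz(p,cv2.minEnclosingCircle(c)[0],46),cv2.contourArea(c))
for n,uv,z in [('mug4',(109,238),90),('mug8',(107,212),90),('beaker',(235,133),148)]: print(n,onz(p,uv,z))
plan([(ch(-13,61,150),8.25),(ch(-13,61,85),8.25)])
E
```

```text
board [[569.8, 408.7, 12.0], [604.1, 244.5, 12.0], [439.2, 208.7, 12.0], [405.6, 371.6, 12.0]] ctr [504.6852279  308.37572259  12.        ] [167.74359905 168.77226981 166.31390928] -78.19719755119982 -167.7743192061393
dish ((175.07664489746094, 216.1058349609375), 17.206090927124023) [[519.7561656  313.75932151  46.        ]] 851.5
mug4 [[448.99542566 529.96634605  90.        ]]
mug8 [[537.01468011 537.43963006  90.        ]]
beaker [[789.30833865  96.64115702 148.        ]]
[[-510.3,-382.8,63.8],[-0.001,0.001,1.119],j] rows>=16
[[0.0,0.0,65.0],[0.000,0.000,0.000],j] rows>=2
```

```bash
python3 -m creep '[[[-510,-383,20],[0,0,1.119],1],[[-510,-383,20],[0,0,1.119],1],[[-510,-383,20],[0,0,1.119],1],[[-510,-383,20],[0,0,1.119],1],[[-510,-383,20],[0,0,1.119],1],[[-510,-383,20],[0,0,1.119],1],[[-510,-383,20],[0,0,1.119],1],[[-510,-383,20],[0,0,1.119],1]]' 10
python3 - <<'E'
from h import *
plan([(ch(-13,61,130),8.25)])
E
```

```text
time_s: 0.82
eef_pos: [368.0, 274.7, 203.4]
tcp_rot: [[-0.254, 0.967, 0.0], [0.967, 0.254, 0.0], [0.0, 0.0, -1.0]]
ft_force: [1.1, -0.3, -0.3]
grip_width: 40.6
grip_force: 0.0
[[-283.4,107.8,73.4],[0.000,-0.000,0.113],j] rows>=8
```

```bash
python3 -m creep '[[[-283,108,73],[0,0,0.113],1],[[-283,108,73],[0,0,0.113],1],[[-283,108,73],[0,0,0.113],1],[[-283,108,73],[0,0,0.113],1],[[-283,108,73],[0,0,0.113],1],[[-283,108,73],[0,0,0.113],1],[[-283,108,73],[0,0,0.113],1],[[-283,108,73],[0,0,0.113],1]]' 10
python3 -m creep '[[[0,0,0],[0,0,0],1],[[0,0,0],[0,0,0],1],[[0,0,0],[0,0,0],1]]'
python3 - <<'E'
from h import *
plan([(ch(-13,61,130),8.25)])
p=arm.camera_params('wrist'); im=arm.grab_frame('wrist')[:,:,::-1]
cv2.imwrite('pics/w1.png',im); np.savez('w1.npz',**p)
for n,X in dict(tcp=arm.read_state()['eef_pos'],slotc=ch(-13.2,78.9,67),slide=ch(-12.5,89.4,67),handle=ch(-112.4,0,61)).items(): print(n,proj(p,X,True))
E
```

```text
time_s: 1.48
eef_pos: [547.1, 27.6, 129.0]
tcp_rot: [[-0.147, 0.989, -0.0], [0.989, 0.147, -0.001], [-0.001, -0.0, -1.0]]
ft_force: [-0.3, 0.0, 0.8]
grip_width: 0.5
grip_force: 0.0
time_s: 1.73
eef_pos: [544.6, 32.1, 130.4]
tcp_rot: [[-0.15, 0.989, -0.001], [0.989, 0.15, 0.001], [0.001, -0.001, -1.0]]
ft_force: [-1.1, 0.1, -0.5]
grip_width: 0.2
grip_force: 0.0
[[-3.9,-0.8,0.4],[-0.001,-0.001,0.006],j] rows>=1
tcp [[259.56291428 238.96262837]]
slotc [[258.12094388 190.53716588]]
slide [[259.06660089 178.0825059 ]]
handle [[155.63383136 266.42004604]]
```

View pics/w1.png

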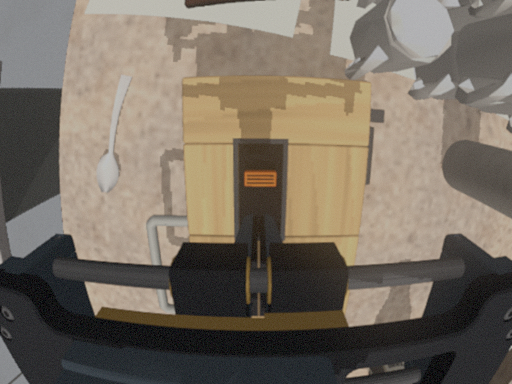

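The wrist view shows the slide at (260,179), against a prediction of (259,178), the slot at columns 234–287, and the handle at left column ~157. The calibration is good.

```bash
python3 -m creep '[[[-3.9,0.2,40],[0,0,0],1],[[-3.9,0.2,40],[0,0,0],1],[[-3.9,0.2,55],[0,0,0],1],[[-3.9,0.2,62],[0,0,0],1],[[-3.9,0.2,69],[0,0,0],1],[[-3.9,0.2,69],[0,0,0],1],[[-3.9,0.2,69],[0,0,0],1]]' 30
python3 - <<'E'
from h import *
plan([(ch(-12,61,61),8.25)])
E
```

```text
time_s: 2.37
eef_pos: [546.1, 28.0, 62.0]
tcp_rot: [[-0.15, 0.989, 0.0], [0.989, 0.15, 0.0], [0.0, 0.0, -1.0]]
ft_force: [-0.0, 0.0, -1.5]
grip_width: 0.6
grip_force: 0.0
[[0.3,-0.7,1.0],[0.000,-0.000,0.007],j] rows>=1
```

Seated in the slot without contact; push.

```bash
python3 -m creep '[[[5,0,0],[0,0,0],1],[[9,0,0],[0,0,0],1],[[13,0,0],[0,0,0],1],[[16,0,0],[0,0,0],1],[[19,0,0],[0,0,0],1],[[21,0,0],[0,0,0],1],[[22,0,0],[0,0,0],1],[[22,0,0],[0,0,0],1]]'
python3 -m creep '[[[0,0,0],[0,0,0],1],[[1,0,0],[0,0,0],1],[[1,0,0],[0,0,0],1]]'
```

```text
time_s: 3.03
eef_pos: [544.0, 46.1, 62.2]
tcp_rot: [[-0.153, 0.988, 0.003], [0.988, 0.153, -0.007], [-0.007, 0.002, -1.0]]
ft_force: [2.4, -13.2, 2.7]
grip_width: 0.6
grip_force: 6.9
time_s: 3.28
eef_pos: [544.0, 46.2, 62.2]
tcp_rot: [[-0.153, 0.988, 0.003], [0.988, 0.153, -0.008], [-0.008, 0.002, -1.0]]
ft_force: [1.9, -16.3, 2.8]
grip_width: 0.5
grip_force: 8.2
```

```bash
python3 -m creep '[[[-4,0,0],[0,0,0],1],[[-4,0,-30],[0,0,0],1],[[-4,0,-60],[0,0,0],1],[[-4,0,-60],[0,0,0],1],[[-4,0,-60],[0,0,0],0.2],[[-4,0,-60],[0,0,0],0.2],[[-4,0,-60],[0,0,0],0.2]]' 20
python3 - <<'E'
from h import *
p=arm.camera_params('wrist'); im=arm.grab_frame('wrist'); hsv=cv2.cvtColor(im,cv2.COLOR_RGB2HSV).astype(int)
m=(hsv[:,:,1]>200)&(hsv[:,:,0]<14)&(hsv[:,:,2]>120); m[:,:230]=0;m[:,290:]=0;m[240:]=0; u=np.argwhere(m)[:,::-1]
X=onz(p,u.mean(0),67,True)[0]; d=X[:2]-CO; print(len(u),u.mean(0),X,'local y',-d[0]*np.sin(CY)+d[1]*np.cos(CY))
cv2.imwrite('pics/w2.png',im[:,:,::-1])
plan([(ch(-112.4,0,122),8.25),(ch(-112.4,0,42),8.25)])
E
```

```text
time_s: 3.87
eef_pos: [542.2, 46.6, 120.3]
tcp_rot: [[-0.15, 0.989, -0.003], [0.989, 0.15, 0.0], [0.001, -0.003, -1.0]]
ft_force: [0.2, 0.3, -0.5]
grip_width: 17.7
grip_force: 0.0
0 [nan nan] [nan nan nan] local y nan
[[-79.0,-100.4,-1.6],[-0.003,-0.001,0.006],j] rows>=4
[[0.0,0.0,80.0],[0.000,0.000,0.000],j] rows>=2<stdin>:4: RuntimeWarning: Mean of empty slice.
  ret = um.true_divide(
```

```bash
python3 -m creep '[[[-79,-100.4,-1.6],[0,0,0.006],0.2],[[-79,-100.4,-1.6],[0,0,0.006],0.2],[[-79,-100.4,-1.6],[0,0,0.006],0.2],[[-79,-100.4,-1.6],[0,0,0.006],0.2],[[-79,-100.4,-1.6],[0,0,0.006],0.2],[[-79,-100.4,-1.6],[0,0,0.006],0.2]]' 20
python3 - <<'E'
from h import *
p=arm.camera_params('wrist'); im=arm.grab_frame('wrist')
cv2.imwrite('pics/w3.png',im[:,:,::-1])
hsv=cv2.cvtColor(im,cv2.COLOR_RGB2HSV).astype(int)
q=proj(p,ch(-12.5,103,67),True)[0]; print('exp slide open',q)
m=(hsv[:,:,1]>150)&(hsv[:,:,0]<14)&(hsv[:,:,2]>70); yy,xx=np.mgrid[:384,:512]; m&=np.hypot(xx-q[0],yy-q[1])<30; u=np.argwhere(m)[:,::-1]
for v in ([u.mean(0)] if len(u) else []):
    X=onz(p,v,67,True)[0]; d=X[:2]-CO; print(len(u),v,X,'local y',-d[0]*np.sin(CY)+d[1]*np.cos(CY))
print('handle exp',proj(p,[ch(-112.4,s,61) for s in(-50,0,50)],True))
plan([(ch(-112.4,0,42),8.25)])
E
```

```text
time_s: 4.42
eef_pos: [456.1, -46.7, 122.8]
tcp_rot: [[-0.142, 0.99, 0.0], [0.99, 0.142, 0.001], [0.001, 0.0, -1.0]]
ft_force: [0.0, 0.0, 0.5]
grip_width: 36.4
grip_force: 0.0
exp slide open [383.33673702  85.16276711]
242 [381.81818182  86.66942149] [537.7284549   68.20591888  67.        ] local y 101.64224250018907
handle exp [[257.67168639 259.90193695]
 [257.58901167 206.96121059]
 [257.51184259 146.69730203]]
[[0.1,-1.9,80.9],[0.001,-0.000,-0.000],j] rows>=2
```

View pics/w3.png

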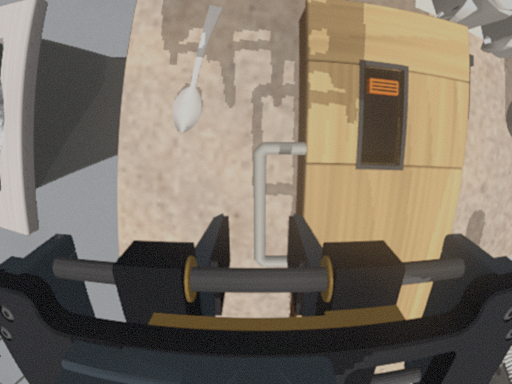

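The lock is at its open position (382,87), and the handle bar is at column 260, rows 148–262, as predicted. Descending and pinching.

```bash
python3 -m creep '[[[0,-1,40],[0,0,0],0.2],[[0,-1,70],[0,0,0],0.2],[[0,-1,81],[0,0,0],0.2],[[0,-1,81],[0,0,0],0.2],[[0,-1,81],[0,0,0],1],[[0,-1,81],[0,0,0],1],[[0,-1,81],[0,0,0],1],[[0,-1,81],[0,0,0],1]]' 25
python3 -m creep '[[[0,0,0],[0,0,0],1],[[0,0,0],[0,0,0],1],[[0,0,0],[0,0,0],1]]'
python3 - <<'E'
from h import *
f=np.radians(1.8); th=np.arange(1,25)*0.08
for t in th: print('%.2f y%.1f z%.1f'%(t,187*(np.cos(f)-np.cos(t+f)),-187*(np.sin(t+f)-np.sin(f))))
E
```

```text
time_s: 5.13
eef_pos: [455.9, -46.8, 43.1]
tcp_rot: [[-0.144, 0.99, 0.003], [0.99, 0.144, -0.0], [-0.001, 0.003, -1.0]]
ft_force: [0.3, 0.3, 0.7]
grip_width: 12.6
grip_force: 0.0
time_s: 5.38
eef_pos: [457.0, -46.7, 43.1]
tcp_rot: [[-0.143, 0.99, 0.005], [0.99, 0.143, 0.0], [-0.0, 0.005, -1.0]]
ft_force: [3.7, 3.1, 2.1]
grip_width: 9.6
grip_force: 25.0
0.08 y1.1 z-14.9
0.16 y3.3 z-29.7
0.24 y6.8 z-44.3
0.32 y11.3 z-58.5
0.40 y17.0 z-72.3
0.48 y23.8 z-85.6
0.56 y31.7 z-98.4
0.64 y40.5 z-110.5
0.72 y50.3 z-121.8
0.80 y60.9 z-132.3
0.88 y72.3 z-141.9
0.96 y84.5 z-150.6
1.04 y97.4 z-158.3
1.12 y110.8 z-164.9
1.20 y124.7 z-170.5
1.28 y138.9 z-174.9
1.36 y153.5 z-178.1
1.44 y168.4 z-180.2
1.52 y183.3 z-181.1
1.60 y198.2 z-180.8
1.68 y213.1 z-179.3
1.76 y227.8 z-176.6
1.84 y242.3 z-172.7
1.92 y256.4 z-167.7
```

```bash
python3 -m creep '[[[0,1,-15],[0,0,0],1],[[0,3,-30],[0,0,0],1],[[0,7,-44],[0,0,0],1],[[0,11,-58.5],[0,0,0],1],[[0,17,-72],[0,0,0],1],[[0,24,-86],[0,0,0],1],[[0,32,-98],[0,0,0],1],[[0,40.5,-110.5],[0,0,0],1]]' 25
python3 -m creep '[[[0,0,0],[0,0,0],1],[[0,0,0],[0,0,0],1]]'
```

```text
time_s: 6.05
eef_pos: [497.2, -41.1, 152.8]
tcp_rot: [[-0.143, 0.99, 0.005], [0.99, 0.143, -0.0], [-0.001, 0.005, -1.0]]
ft_force: [11.3, 0.6, -11.7]
grip_width: 8.9
grip_force: 25.0
time_s: 6.22
eef_pos: [497.2, -41.1, 152.8]
tcp_rot: [[-0.143, 0.99, 0.005], [0.99, 0.143, -0.0], [-0.001, 0.005, -1.0]]
ft_force: [7.7, 0.9, -8.1]
grip_width: 9.2
grip_force: 25.0
```

```bash
python3 -m creep '[[[0,10,-11],[0,0,0],1],[[0,20,-22],[0,0,0],1],[[0,32,-31],[0,0,0],1],[[0,44,-40],[0,0,0],1],[[0,57,-48],[0,0,0],1],[[0,70,-54],[0,0,0],1],[[0,84,-60],[0,0,0],1],[[0,98,-64],[0,0,0],1]]' 25
python3 -m creep '[[[0,15,-3.5],[0,0,0],1],[[0,30,-5.5],[0,0,0],1],[[0,45,-6.5],[0,0,0],1],[[0,60,-6],[0,0,0],1],[[0,75,-4.5],[0,0,0],1],[[0,82,-3.5],[0,0,0],1],[[0,89,-2],[0,0,0],1],[[0,89,-2],[0,0,0],1]]' 25
```

```text
time_s: 6.88
eef_pos: [590.3, -27.9, 217.3]
tcp_rot: [[-0.143, 0.99, -0.004], [0.99, 0.143, -0.002], [-0.001, -0.005, -1.0]]
ft_force: [-2.5, -0.2, 3.5]
grip_width: 9.5
grip_force: 25.0
time_s: 7.55
eef_pos: [680.7, -15.0, 218.2]
tcp_rot: [[-0.143, 0.99, 0.0], [0.99, 0.143, -0.001], [-0.001, 0.0, -1.0]]
ft_force: [0.2, -2.5, 2.0]
grip_width: 9.7
grip_force: 25.0
```

```bash
python3 -m creep '[[[0,7,2],[0,0,0],1],[[0,14,4],[0,0,0],1],[[0,20,6],[0,0,0],1],[[0,20,6],[0,0,0],1],[[0,20,6],[0,0,0],1]]' 25
python3 -m creep '[[[0,0,0],[0,0,0],0.3],[[0,0,0],[0,0,0],0.3],[[0,0,0],[0,0,0],0.3],[[0,0,0],[0,0,0],0.3],[[0,0,-30],[0,0,0],0.3],[[0,0,-60],[0,0,0],0.3],[[0,0,-90],[0,0,0],0.3],[[0,0,-90],[0,0,0],0.3]]' 25
python3 - <<'E'
from h import *
print(arm.read_state()['joints'])
plan([([560,100,300],-78)])
E
```

```text
time_s: 7.97
eef_pos: [700.6, -12.1, 212.3]
tcp_rot: [[-0.143, 0.99, 0.001], [0.99, 0.143, -0.001], [-0.001, 0.001, -1.0]]
ft_force: [1.8, -5.7, 1.4]
grip_width: 9.5
grip_force: 25.0
time_s: 8.63
eef_pos: [701.8, -10.8, 310.1]
tcp_rot: [[-0.144, 0.99, 0.012], [0.99, 0.144, 0.001], [-0.001, 0.012, -1.0]]
ft_force: [-0.4, -0.6, 1.7]
grip_width: 31.8
grip_force: 0.0
[-1.84792457e+00  2.82655240e+01  6.04490482e+01  5.54741638e-02
  9.05824620e+01 -1.01267936e+01]
[[130.1,-124.5,8.4],[0.011,-0.008,1.506],j] rows>=13
```

Run:
```python
from h import *
plan([([480,200,300],31),([473,286,190],31)])
p=arm.camera_params('top'); print(onz(p,[(355,235),(250,277),(345,200),(383,177),(372,182)],0))
```

```text
[[240.6,-189.3,7.5],[0.012,0.004,-0.397],j] rows>=8
[[77.3,38.3,110.0],[0.000,0.000,0.000],j] rows>=4
[[ 440.43182771 -325.80912143    0.        ]
 [ 298.8408643    55.46719768    0.        ]
 [ 567.3960524  -294.431507      0.        ]
 [ 648.7230195  -436.42460858    0.        ]
 [ 631.15707212 -395.42727958    0.        ]]
```

```bash
python3 -m creep '[[[240,-189,7],[0.012,0.004,-0.397],0],[[240,-189,7],[0.012,0.004,-0.397],0],[[240,-189,7],[0.012,0.004,-0.397],0],[[240,-189,7],[0.012,0.004,-0.397],0],[[240,-189,7],[0.012,0.004,-0.397],0],[[240,-189,7],[0.012,0.004,-0.397],0],[[240,-189,7],[0.012,0.004,-0.397],0],[[240,-189,7],[0.012,0.004,-0.397],0]]'
python3 -m creep '[[[77,38,110],[0,0,0],0],[[77,38,110],[0,0,0],0],[[77,38,110],[0,0,0],0],[[77,38,110],[0,0,0],0],[[77,38,110],[0,0,0],0],[[77,38,110],[0,0,0],0]]'
python3 - <<'E'
from h import *
p=arm.camera_params('wrist'); im=arm.grab_frame('wrist')[:,:,::-1]; cv2.imwrite('pics/w4.png',im); 
t=arm.grab_frame('top')[:,:,::-1]; cv2.imwrite('pics/t4.png',t); np.savez('w4.npz',**p)
v=np.full((384,1024,3),0,np.uint8); v[:,:512]=im; v[:330,512:]=cv2.resize(t[130:290,150:400],(512,330)); cv2.imwrite('pics/v4.png',cv2.resize(v,(800,300),interpolation=cv2.INTER_AREA))
print(proj(p,[[519.8,313.8,46],[473,286,46]],True), arm.read_state()['eef_pos'])
E
```

```text
time_s: 9.3
eef_pos: [473.8, 202.0, 295.7]
tcp_rot: [[-0.518, 0.855, -0.015], [0.855, 0.518, 0.002], [0.01, -0.012, -1.0]]
ft_force: [0.2, -0.5, -0.5]
grip_width: 45.6
grip_force: 0.0
time_s: 9.8
eef_pos: [470.1, 284.4, 185.8]
tcp_rot: [[-0.516, 0.857, -0.013], [0.857, 0.516, -0.001], [0.006, -0.012, -1.0]]
ft_force: [0.5, 0.0, -0.9]
grip_width: 45.3
grip_force: 0.0
[[313.21293577 185.19861045]
 [263.39157155 184.64989633]] [471.20119592 284.11365113 187.54808945]
```

View pics/v4.png

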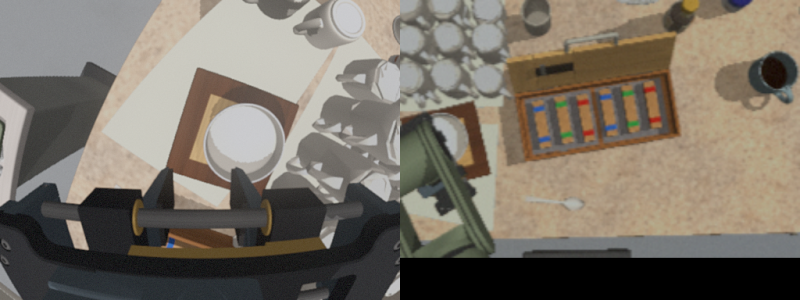

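The lid is resting open and six bars are visible. In the wrist view the dish is at about (312,180), close to its predicted position; next I refine its rim circle.

Run:
```python
from h import *
p=dict(np.load('w4.npz')); im=cv2.imread('pics/w4.png'); hsv=cv2.cvtColor(im,cv2.COLOR_BGR2HSV).astype(int)
yy,xx=np.mgrid[:384,:512]; m=(hsv[:,:,1]<50)&(hsv[:,:,2]>110)&(np.hypot(xx-313,yy-180)<58)
c=cv2.convexHull(bigc(cv2.morphologyEx(m.astype(np.uint8),cv2.MORPH_OPEN,np.ones((7,7)))>0,1))[:,0,:]
X=onz(p,c,46,True)[:,:2]; print(cv2.minEnclosingCircle(X.astype(np.float32)))
A=np.c_[2*X,np.ones(len(X))]; s=np.linalg.lstsq(A,(X**2).sum(1),rcond=None)[0]; print(s[:2],np.sqrt(s[2]+s[0]**2+s[1]**2), c.min(0),c.max(0))
```

```text
((524.1699829101562, 314.5980224609375), 62.798118591308594)
[523.40577213 314.20127154] 61.06214988369084 [260 132] [370 232]
```

Run:
```python
from h import *
R=down(31)@Ro.from_euler('x',-15,degrees=True).as_matrix()
print(R.round(2).tolist())
plan([([471,283.5,95],R),([478.6,288.2,31],R)])
```

```text
[[-0.52, 0.83, 0.22], [0.86, 0.5, 0.13], [0.0, 0.26, -0.97]]
[[-1.0,0.2,92.5],[-0.269,-0.006,-0.002],j] rows>=3
[[0.1,-7.9,64.1],[0.000,0.000,0.000],j] rows>=2
```

```bash
python3 -m creep '[[[-1,0,60],[-0.269,-0.006,0],0],[[-1,0,92],[-0.269,-0.006,0],0],[[-1,0,92],[-0.269,-0.006,0],0],[[-1,0,92],[-0.269,-0.006,0],0],[[-1,0,92],[-0.269,-0.006,0],0]]'
python3 -m creep '[[[0,-4,30],[0,0,0],0],[[0,-8,50],[0,0,0],0],[[0,-8,64],[0,0,0],0],[[0,-8,64],[0,0,0],0]]'
python3 - <<'E'
from h import *
R=down(31)@Ro.from_euler('x',-15,degrees=True).as_matrix()
plan([([478.6,288.2,31],R)])
E
```

```text
time_s: 10.32
eef_pos: [467.2, 281.1, 92.8]
tcp_rot: [[-0.513, 0.831, 0.216], [0.858, 0.496, 0.129], [0.0, 0.252, -0.968]]
ft_force: [0.4, 0.4, 0.4]
grip_width: 45.5
grip_force: 0.0
time_s: 10.65
eef_pos: [478.5, 288.3, 29.8]
tcp_rot: [[-0.513, 0.83, 0.219], [0.858, 0.496, 0.131], [0.0, 0.256, -0.967]]
ft_force: [-0.1, 0.4, 0.2]
grip_width: 45.6
grip_force: 0.0
[[-0.1,0.4,-1.2],[-0.003,0.000,-0.002],j] rows>=1
```

```bash
python3 -m creep '[[[0,0,-1],[0,0,0],1],[[0,0,-1],[0,0,0],1],[[0,0,-1],[0,0,0],1],[[0,0,-1],[0,0,0],1],[[0,0,-1],[0,0,0],1],[[0,0,-1],[0,0,0],1],[[0,0,-1],[0,0,0],1]]' 25
python3 -m creep '[[[0,3,-12],[0,0,0],1],[[0,5,-20],[0,0,0],1],[[0,5,-20],[0,0,0],1],[[0,5,-20],[0,0,0],1]]' 30
python3 - <<'E'
from h import *
cv2.imwrite('pics/w5.png',arm.grab_frame('wrist')[:,:,::-1])
E
```

```text
time_s: 11.23
eef_pos: [476.4, 288.1, 31.1]
tcp_rot: [[-0.515, 0.829, 0.219], [0.857, 0.497, 0.132], [0.0, 0.256, -0.967]]
ft_force: [-0.7, -1.4, 2.4]
grip_width: 6.7
grip_force: 23.5
time_s: 11.57
eef_pos: [476.1, 287.9, 51.6]
tcp_rot: [[-0.514, 0.829, 0.219], [0.858, 0.497, 0.132], [0.0, 0.256, -0.967]]
ft_force: [-0.4, -0.2, -2.1]
grip_width: 7.0
grip_force: 27.9
```

View pics/w5.png

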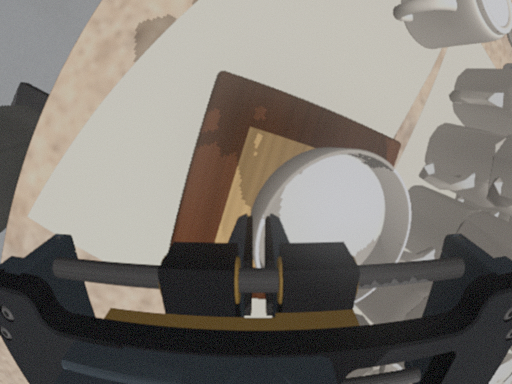

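The dish is held by its near wall (grip width 7 mm) and lifted level. Its centre is at about (335,215), clear of the board.

Run:
```python
from h import *
T=lambda y: down(y)@Ro.from_euler('x',-15,degrees=True).as_matrix()
plan([([460,280,160],T(31)),([450,-10,160],T(-2)),([407.4,-290.2,160],T(-35)),([407.4,-290.2,22],T(-35))])
```

```text
[[1.5,10.8,-109.8],[-0.004,-0.000,-0.001],j] rows>=3
[[-243.4,-152.6,-40.9],[-0.000,-0.149,0.556],j] rows>=7
[[-281.5,-31.7,-8.5],[0.000,-0.149,0.556],j] rows>=7
[[0.0,-35.7,133.3],[0.000,0.000,0.000],j] rows>=4
```

```bash
python3 -m creep '[[[0,6,-40],[0,0,0],1],[[1,8,-75],[0,0,0],1],[[1,11,-110],[0,0,0],1],[[1,11,-110],[0,0,0],1]]' 30
python3 -m creep '[[[-30,-19,-5],[0,-0.02,0.07],1],[[-60,-38,-10],[0,-0.037,0.14],1],[[-90,-57,-15],[0,-0.055,0.2],1],[[-120,-76,-20],[0,-0.075,0.28],1],[[-150,-95,-25],[0,-0.093,0.347],1],[[-180,-114,-30],[0,-0.11,0.41],1],[[-212,-133,-35],[0,-0.13,0.48],1],[[-243,-153,-41],[0,-0.149,0.556],1]]' 30
python3 -m creep '[[[-35,-4,-1],[0,-0.02,0.07],1],[[-70,-8,-2],[0,-0.037,0.14],1],[[-105,-12,-3],[0,-0.055,0.2],1],[[-140,-16,-4],[0,-0.075,0.28],1],[[-175,-20,-5],[0,-0.093,0.347],1],[[-210,-24,-6],[0,-0.11,0.41],1],[[-246,-28,-7],[0,-0.13,0.48],1],[[-281,-32,-8],[0,-0.149,0.556],1]]' 30
python3 - <<'E'
from h import *
T=lambda y: down(y)@Ro.from_euler('x',-15,degrees=True).as_matrix()
plan([([407.4,-290.2,22],T(-35))])
p=arm.camera_params('wrist');im=arm.grab_frame('wrist')[:,:,::-1]
cv2.imwrite('pics/w6.png',im)
E
```

```text
time_s: 11.95
eef_pos: [463.6, 281.5, 167.2]
tcp_rot: [[-0.514, 0.826, 0.229], [0.858, 0.496, 0.138], [0.0, 0.268, -0.964]]
ft_force: [1.9, 0.3, -1.4]
grip_width: 7.1
grip_force: 28.6
time_s: 12.62
eef_pos: [448.6, -11.7, 159.7]
tcp_rot: [[0.039, 0.967, 0.253], [0.999, -0.037, -0.011], [-0.002, 0.254, -0.967]]
ft_force: [-0.1, -0.6, -1.5]
grip_width: 7.1
grip_force: 29.4
time_s: 13.28
eef_pos: [405.5, -291.1, 159.6]
tcp_rot: [[0.577, 0.79, 0.206], [0.817, -0.557, -0.149], [-0.003, 0.255, -0.967]]
ft_force: [0.9, 0.0, -1.8]
grip_width: 6.8
grip_force: 29.4
[[2.2,-34.1,133.3],[-0.004,0.004,-0.003],j] rows>=4
```

```bash
python3 -m creep '[[[2,-10,40],[0,0,0],1],[[2,-20,80],[0,0,0],1],[[2,-29,115],[0,0,0],1],[[2,-34,128],[0,0,0],1],[[2,-34,132],[0,0,0],1],[[2,-34,134],[0,0,0],1],[[2,-34,134],[0,0,0],1]]' 30
python3 -m creep '[[[0,-0.4,1.2],[0,0,0],1],[[0,-0.7,2.5],[0,0,0],1],[[0,-0.7,2.5],[0,0,0],1]]' 15
```

```text
time_s: 13.92
eef_pos: [409.9, -289.9, 23.0]
tcp_rot: [[0.574, 0.792, 0.21], [0.819, -0.553, -0.151], [-0.003, 0.258, -0.966]]
ft_force: [1.0, -0.5, -1.7]
grip_width: 6.8
grip_force: 30.3
time_s: 14.17
eef_pos: [409.6, -289.8, 21.1]
tcp_rot: [[0.574, 0.792, 0.21], [0.819, -0.553, -0.151], [-0.003, 0.259, -0.966]]
ft_force: [-0.7, 0.3, -1.7]
grip_width: 7.2
grip_force: 15.8
```

```bash
python3 -m creep '[[[0,-0.3,1],[0,0,0],1],[[0,-0.5,2],[0,0,0],1],[[0,-0.5,2],[0,0,0],1]]' 10
python3 -m creep '[[[0,0,0],[0,0,0],0.6],[[0,0,0],[0,0,0],0.3],[[0,0,0],[0,0,0],0.3],[[0,0,0],[0,0,0],0.3],[[0,0,0],[0,0,0],0.3],[[0,4,-20],[0,0,0],0.3],[[0,10,-40],[0,0,0],0.3],[[0,20,-80],[0,0,0],0.3]]' 10
python3 -m creep '[[[0,0,0],[0.26,0,0],0],[[0,0,-60],[0.26,0,0],0],[[0,0,-60],[0.26,0,0],0],[[0,0,-60],[0.26,0,0],0]]'
python3 - <<'E'
from h import *
im=arm.grab_frame('wrist')[:,:,::-1];cv2.imwrite('pics/w7.png',im)
t=arm.grab_frame('top')[:,:,::-1]; cv2.imwrite('pics/t7.png',t)
v=np.full((384,1024,3),0,np.uint8); v[:,:512]=im; v[:330,512:]=cv2.resize(t[130:290,150:400],(512,330)); cv2.imwrite('pics/v7.png',cv2.resize(v,(800,300),interpolation=cv2.INTER_AREA))
E
```

```text
time_s: 14.42
eef_pos: [409.5, -289.8, 19.3]
tcp_rot: [[0.574, 0.792, 0.21], [0.819, -0.553, -0.151], [-0.003, 0.259, -0.966]]
ft_force: [-3.0, 1.1, 6.6]
grip_width: 7.8
grip_force: 10.7
time_s: 15.08
eef_pos: [405.8, -286.8, 97.9]
tcp_rot: [[0.574, 0.794, 0.202], [0.819, -0.555, -0.145], [-0.003, 0.248, -0.969]]
ft_force: [-0.0, -0.3, -0.9]
grip_width: 32.0
grip_force: 0.0
time_s: 15.42
eef_pos: [399.4, -282.2, 163.9]
tcp_rot: [[0.574, 0.819, 0.006], [0.819, -0.574, -0.009], [-0.003, 0.01, -1.0]]
ft_force: [0.6, -1.0, -0.4]
grip_width: 45.3
grip_force: 0.0
```

View pics/v7.png

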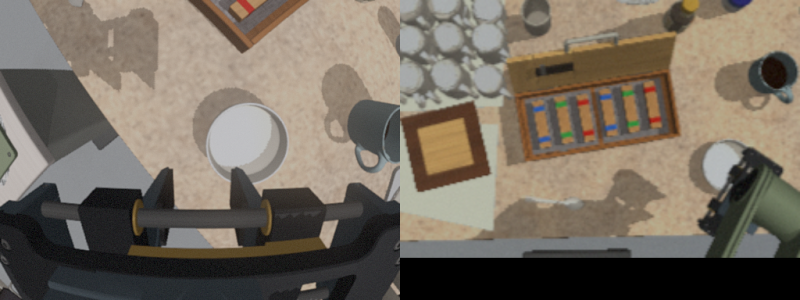

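The dish stands upright on the counter right of the chest (wrist view (248,143)), and the board is clear, with the inlay at (445,145) in the composite. Next I measure the board and bars.

```bash
cat > bars.py <<'E'
from h import *
def bars(im,p,fish,z=34,ex=()):
    hsv=cv2.cvtColor(im,cv2.COLOR_BGR2HSV).astype(int)
    # rectify chest interior at plane z, 0.5mm/px
    xs=np.arange(-66,66.1,.5); ys=np.arange(-164,164.1,.5); X,Y=np.meshgrid(xs,ys)
    W=np.c_[CO[0]+X.ravel()*np.cos(CY)-Y.ravel()*np.sin(CY),CO[1]+X.ravel()*np.sin(CY)+Y.ravel()*np.cos(CY),np.full(X.size,z)]
    uv=proj(p,W,fish).astype(np.float32).reshape(X.shape+(2,))
    rec=cv2.remap(im,uv[...,0],uv[...,1],cv2.INTER_LINEAR); return rec
def find(rec,th=70):
    hsv=cv2.cvtColor(rec,cv2.COLOR_BGR2HSV).astype(int)
    m=((hsv[:,:,1]>th)&(hsv[:,:,2]>80)).astype(np.uint8)*255
    m=cv2.morphologyEx(m,cv2.MORPH_OPEN,np.ones((9,9)))
    out=[]
    for c in cv2.findContours(m,cv2.RETR_EXTERNAL,cv2.CHAIN_APPROX_SIMPLE)[0]:
        (cx,cy),(w,h),a=cv2.minAreaRect(c)
        if max(w,h)<150: continue
        if w<h: a-=90
        a=(a+90)%180-90
        out.append((round(cx/2-66,1),round(cy/2-164,1),round(max(w,h)/2,1),round(min(w,h)/2,1),round(a,1)))
    return sorted(out,key=lambda o:o[1])
E
python3 - <<'E'
from bars import *
t=cv2.imread('pics/t7.png'); p=arm.camera_params('top')
r=bars(t,p,False); cv2.imwrite('pics/rec7.png',r)
for b in find(r): print(b)
hsv=cv2.cvtColor(t,cv2.COLOR_BGR2HSV).astype(int)
win=np.zeros(t.shape[:2],bool); win[188:255,145:212]=1
c=bigc(win&(hsv[:,:,1]>90)&(hsv[:,:,2]<120),1)
def rep(n,c):
    X=onz(p,cv2.boxPoints(cv2.minAreaRect(cv2.convexHull(c))),12); e=X[1]-X[0]
    print(n,X.mean(0).round(1),np.linalg.norm(np.diff(X,axis=0),axis=1).round(1),np.degrees(np.arctan2(e[1],e[0])))
rep('board',c)
win[:]=0; win[205:238,160:195]=1
rep('inlay',bigc(win&(hsv[:,:,2]>120)))
plan([([480,-30,320],-81.75)])
E
```

```text
(7.9, -100.1, 116.7, 79.8, 0.8)
(3.2, -74.5, 106.5, 28.0, 0.0)
(-0.0, -42.0, 239.0, 132.0, -90.0)
(-1.0, 25.7, 106.3, 29.2, 1.2)
(2.9, 74.9, 106.0, 27.0, 0.8)
(0.0, 128.5, 132.0, 71.0, 0.0)
board [505.1 308.4  12. ] [168.5 168.4 167.1] -77.67171675451816
inlay [505.2 309.5  12. ] [107.  106.3 106.4] -78.0358432484544
[[252.2,-74.5,-161.8],[0.004,0.002,0.816],j] rows>=8
```

View pics/rec7.png

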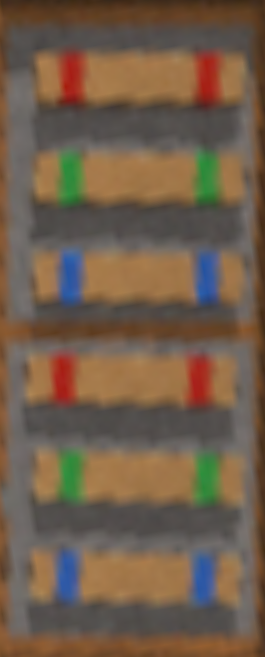

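The rectified chest shows six bars, with bands in the order red/green/blue, red/green/blue, and a brown divider at row ~330 between the two middle bars. I'll look closer from the wrist.

```bash
python3 -m creep '[[[252,-74,-90],[0,0,0.816],0.15],[[252,-74,-90],[0,0,0.816],0.15],[[252,-74,-90],[0,0,0.816],0.15],[[252,-74,-90],[0,0,0.816],0.15],[[252,-74,-90],[0,0,0.816],0.15],[[252,-74,-90],[0,0,0.816],0.15],[[252,-74,-90],[0,0,0.816],0.15],[[252,-74,-90],[0,0,0.816],0.15]]'
python3 -m creep '[[[0,0,0],[0,0,0],0.15],[[0,0,0],[0,0,0],0.15],[[0,0,0],[0,0,0],0.15]]'
python3 - <<'E'
from bars import *
p=arm.camera_params('wrist'); im=arm.grab_frame('wrist')[:,:,::-1].copy(); cv2.imwrite('pics/w8.png',im); np.savez('w8.npz',**p)
print(-p['R'].T@p['t'],arm.read_state()['eef_pos'])
E
```

```text
time_s: 16.18
eef_pos: [480.0, -27.3, 247.1]
tcp_rot: [[0.99, 0.141, -0.002], [0.141, -0.99, -0.001], [-0.003, 0.001, -1.0]]
ft_force: [-0.1, -0.1, 0.1]
grip_width: 38.7
grip_force: 0.0
time_s: 16.43
eef_pos: [478.6, -30.9, 246.1]
tcp_rot: [[0.99, 0.144, -0.005], [0.144, -0.99, -0.003], [-0.006, 0.002, -1.0]]
ft_force: [-0.0, -0.1, 0.4]
grip_width: 38.7
grip_force: 0.0
[558.41546159 -18.77093139 416.61516782] [478.63809243 -31.26973824 246.3169766 ]
```

View pics/w8.png

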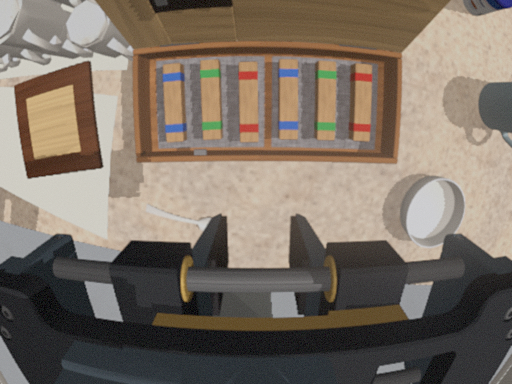

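```bash
cat >> bars.py <<'E'
def find2(rec,th=75,vis=(-125,-75,-25,25,75,125)):
    hsv=cv2.cvtColor(rec,cv2.COLOR_BGR2HSV).astype(int)
    full=((hsv[:,:,1]>th)&(hsv[:,:,2]>70)).astype(np.uint8)*255
    for y0 in vis:
        a,b=int((y0-19+164)*2),int((y0+19+164)*2); m=full[a:b,4:-4].copy()
        m=cv2.morphologyEx(m,cv2.MORPH_OPEN,np.ones((21,41)))
        cs=cv2.findContours(m,cv2.RETR_EXTERNAL,cv2.CHAIN_APPROX_SIMPLE)[0]
        if not cs: print(y0,'none'); continue
        (cx,cy),(w,h),t=cv2.minAreaRect(max(cs,key=cv2.contourArea))
        if w<h: t-=90; w,h=h,w
        t=(t+90)%180-90
        print(y0,'x %.1f y %.1f L %.1f W %.1f ang %.1f'%((cx+4)/2-66,(cy+a)/2-164,w/2,h/2,t))
E
python3 - <<'E'
from bars import *
p=dict(np.load('w8.npz')); im=cv2.imread('pics/w8.png'); r=bars(im,p,True); find2(r)
print('top'); find2(bars(cv2.imread('pics/t7.png'),arm.camera_params('top'),False))
# chest rim check: outer corners in wrist at z=55
E
```

```text
-125 x 5.2 y -123.2 L 104.5 W 29.5 ang 0.0
-75 x 4.5 y -74.2 L 103.0 W 26.5 ang 0.0
-25 x 4.5 y -25.8 L 55.0 W 23.5 ang 0.0
25 x 0.7 y 24.7 L 103.7 W 23.7 ang 0.7
75 x 4.5 y 72.3 L 103.3 W 25.6 ang 0.7
125 x 2.8 y 121.5 L 54.5 W 28.0 ang 0.0
top
-125 x 3.7 y -124.8 L 106.5 W 27.5 ang 0.0
-75 x 3.2 y -75.0 L 105.5 W 26.0 ang 0.0
-25 x 3.2 y -25.0 L 53.5 W 25.0 ang 0.0
25 x -1.0 y 26.2 L 105.3 W 26.8 ang 0.9
75 x 3.0 y 75.0 L 105.0 W 25.0 ang 0.0
125 x 1.5 y 124.8 L 53.0 W 24.5 ang 0.0
```

Run:
```python
from h import *
p=arm.camera_params('top'); q=arm.camera_params('scene')
for uv in [(205,180),(182,180),(158,180),(206,136),(182,107)]:
    for z in (90,180): X=onz(p,uv,z); print(uv,z,X.round(0),proj(q,X).round(0))
print(-p['R'].T@p['t'])
B=np.array([505.2,308.9]);a=np.radians(12.1)
bd=lambda x,y,z:[B[0]+x*np.cos(a)-y*np.sin(a),B[1]+x*np.sin(a)+y*np.cos(a),z]
print('hover/pick 125'); plan([(ch(2.2,123.2,110),-81.75),(ch(2.2,123.2,14),-81.75),(ch(2.2,123.2,140),-81.75),(bd(0,39.5,140),-77.9),(bd(0,39.5,17),-77.9)])
```

```text
(205, 180) 90 [[640. 204.  90.]] [[230. 169.]]
(205, 180) 180 [[631. 195. 180.]] [[228. 149.]]
(182, 180) 90 [[642. 282.  90.]] [[213. 162.]]
(182, 180) 180 [[632. 269. 180.]] [[212. 142.]]
(158, 180) 90 [[643. 364.  90.]] [[196. 154.]]
(158, 180) 180 [[633. 346. 180.]] [[195. 136.]]
(206, 136) 90 [[793. 199.  90.]] [[256. 150.]]
(206, 136) 180 [[774. 190. 180.]] [[254. 132.]]
(182, 107) 90 [[897. 281.  90.]] [[254. 132.]]
(182, 107) 180 [[872. 267. 180.]] [[253. 116.]]
[ 479.68016181   59.02106301 1592.95955506]
hover/pick 125
[[89.4,-111.9,135.6],[0.002,0.005,-0.001],j] rows>=5
[[0.0,0.0,96.0],[0.000,0.000,0.000],j] rows>=3
[[0.0,0.0,-126.0],[0.000,0.000,0.000],j] rows>=4
[[-16.3,-260.7,0.0],[0.000,0.000,-0.067],j] rows>=7
[[0.0,0.0,123.0],[0.000,0.000,0.000],j] rows>=3
```

Run:
```python
from h import *
im=cv2.imread('pics/scene0.png')[90:220,110:300]; cv2.imwrite('pics/sc.png',cv2.resize(im,None,fx=4,fy=4,interpolation=cv2.INTER_CUBIC))
```

```text
(no output)
```

View pics/sc.png

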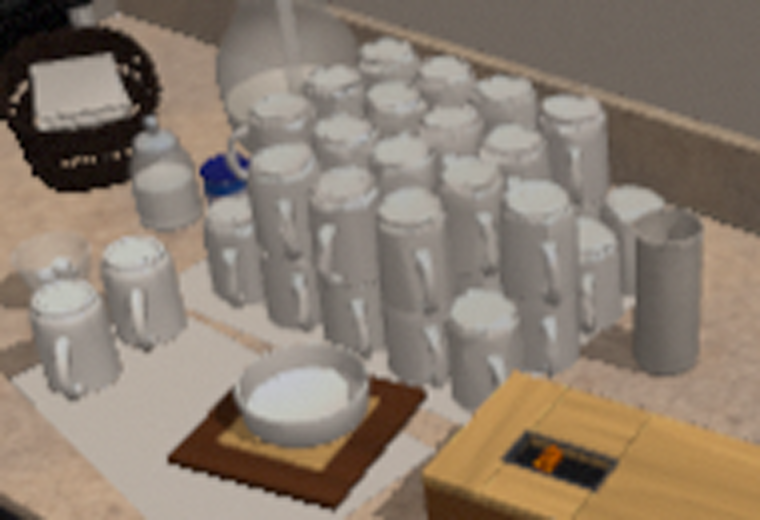

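The crop shows two-high mug stacks right behind the board: tops at crop (413,205) and (343,190), about 180 mm tall. I will therefore keep the wrist flipped, with the camera toward the robot. The far crosswise bar goes down short of its place and gets pushed home.

```bash
cat >> h.py <<'E'
B=np.array([505.2,308.9]);BA=np.radians(12.1)
def bd(x,y,z): return [B[0]+x*np.cos(BA)-y*np.sin(BA),B[1]+x*np.sin(BA)+y*np.cos(BA),z]
E
R8='x'; python3 -m creep '[[[0,0,0],[0,0,-1],0.15],[[0,0,0],[0,0,-1],0.15],[[0,0,0],[0,0,-1],0.15],[[0,0,0],[0,0,-1],0.15],[[0,0,0],[0,0,-1],0.15],[[0,0,0],[0,0,-1],0.15],[[0,0,0],[0,0,-1],0.15],[[0,0,0],[0,0,-1],0.15]]' >/dev/null
python3 -m creep '[[[0,0,0],[0,0,-1],0.15],[[0,0,0],[0,0,-1],0.15],[[0,0,0],[0,0,-1],0.15],[[0,0,0],[0,0,-1],0.15],[[0,0,0],[0,0,-1],0.15],[[0,0,0],[0,0,-1],0.15],[[0,0,0],[0,0,-1],0.15],[[0,0,0],[0,0,-1],0.15]]' >/dev/null
python3 -m creep '[[[0,0,0],[0,0,-1],0.15],[[0,0,0],[0,0,-1],0.15],[[0,0,0],[0,0,-1],0.15],[[0,0,0],[0,0,-1],0.15],[[0,0,0],[0,0,-1],0.15],[[0,0,0],[0,0,-1],0.15],[[0,0,0],[0,0,-1],0.15],[[0,0,0],[0,0,-1],0.15]]'
python3 - <<'E'
from h import *
print(arm.read_state()['joints'].round())
plan([(ch(2.2,123.2,110),98.25),(ch(2.2,123.2,14),98.25),(ch(2.2,123.2,140),98.25),(bd(0,39.5,140),102.1),(bd(0,39.5,17),102.1)])
E
```

```text
time_s: 18.48
eef_pos: [478.9, -31.8, 246.8]
tcp_rot: [[-1.0, -0.006, -0.004], [-0.006, 1.0, -0.003], [0.004, -0.003, -1.0]]
ft_force: [-0.1, 0.0, -0.7]
grip_width: 39.3
grip_force: 0.0
[ -5.   9.  98.  -0.  74. -95.]
[[-72.8,123.6,136.2],[-0.002,-0.004,-0.138],j] rows>=5
[[0.0,0.0,96.0],[0.000,0.000,0.000],j] rows>=3
[[0.0,0.0,-126.0],[0.000,0.000,0.000],j] rows>=4
[[16.3,260.7,0.0],[0.000,0.000,-0.067],j] rows>=7
[[0.0,0.0,123.0],[0.000,0.000,0.000],j] rows>=3
```

```bash
python3 -m creep '[[[-72.8,123.6,100],[-0.002,-0.004,-0.138],0.15],[[-72.8,123.6,100],[-0.002,-0.004,-0.138],0.15],[[-72.8,123.6,100],[-0.002,-0.004,-0.138],0.15],[[-72.8,123.6,100],[-0.002,-0.004,-0.138],0.15],[[-72.8,123.6,136],[-0.002,-0.004,-0.138],0.15],[[-72.8,123.6,136],[-0.002,-0.004,-0.138],0.15],[[-72.8,123.6,136],[-0.002,-0.004,-0.138],0.15],[[-72.8,123.6,136],[-0.002,-0.004,-0.138],0.15]]'
python3 - <<'E'
from bars import *
p=arm.camera_params('wrist'); im=arm.grab_frame('wrist')[:,:,::-1].copy(); cv2.imwrite('pics/w9.png',im); np.savez('w9.npz',**p)
find2(bars(im,p,True),vis=(25,75,125))
plan([(ch(2.2,123.2,110),98.25),(ch(2.2,123.2,14),98.25)])
E
```

```text
time_s: 19.15
eef_pos: [552.3, 91.6, 112.2]
tcp_rot: [[-0.99, -0.138, 0.003], [-0.138, 0.99, -0.001], [-0.003, -0.001, -1.0]]
ft_force: [0.3, -0.8, 0.1]
grip_width: 39.3
grip_force: 0.0
25 x -9.8 y 24.5 L 108.5 W 37.0 ang 0.0
75 x -9.2 y 74.5 L 79.5 W 26.0 ang 0.0
125 x 3.0 y 124.0 L 55.0 W 23.0 ang 0.0
[[2.4,0.5,3.1],[-0.001,0.005,-0.005],j] rows>=1
[[0.0,0.0,96.0],[0.000,0.000,0.000],j] rows>=3
```

```bash
python3 -m creep '[[[2,1,35],[0,0.005,-0.005],0.15],[[2,1,65],[0,0.005,-0.005],0.15],[[2,1,85],[0,0.005,-0.005],0.15],[[2,1,98],[0,0.005,-0.005],0.15],[[2,1,98],[0,0.005,-0.005],0.15],[[2,1,98],[0,0.005,-0.005],1],[[2,1,98],[0,0.005,-0.005],1],[[2,1,98],[0,0.005,-0.005],1]]' 20
python3 -m creep '[[[0,0,0],[0,0,0],1],[[0,0,0],[0,0,0],1],[[0,0,-40],[0,0,0],1],[[0,0,-80],[0,0,0],1],[[0,0,-120],[0,0,0],1],[[0,0,-126],[0,0,0],1],[[0,0,-126],[0,0,0],1]]'
python3 - <<'E'
from h import *
plan([(bd(0,39.5,140),102.1),(bd(0,39.5,17),102.1)])
E
```

```text
time_s: 19.87
eef_pos: [551.8, 93.4, 15.5]
tcp_rot: [[-0.99, -0.144, 0.001], [-0.144, 0.99, -0.001], [-0.001, -0.001, -1.0]]
ft_force: [-0.2, -0.9, 3.6]
grip_width: 24.1
grip_force: 20.0
time_s: 20.45
eef_pos: [552.7, 94.2, 143.3]
tcp_rot: [[-0.989, -0.145, 0.006], [-0.145, 0.989, 0.0], [-0.006, -0.0, -1.0]]
ft_force: [-0.3, -0.1, -1.4]
grip_width: 23.5
grip_force: 20.0
[[18.6,258.8,3.1],[-0.001,0.006,-0.066],j] rows>=7
[[0.0,0.0,123.0],[0.000,0.000,0.000],j] rows>=3
```

```bash
python3 -m creep '[[[19,259,3],[0,0.006,-0.066],1],[[19,259,3],[0,0.006,-0.066],1],[[19,259,3],[0,0.006,-0.066],1],[[19,259,3],[0,0.006,-0.066],1],[[19,259,3],[0,0.006,-0.066],1],[[19,259,3],[0,0.006,-0.066],1],[[19,259,3],[0,0.006,-0.066],1],[[19,259,60],[0,0.006,-0.066],1]]'
python3 -m creep '[[[0,0,0],[0,0,0],1],[[0,0,0],[0,0,0],1],[[0,0,0],[0,0,0],1]]'
python3 - <<'E'
from h import *
plan([(bd(0,39.5,17.5),102.1)])
E
```

```text
time_s: 21.12
eef_pos: [497.3, 353.5, 99.6]
tcp_rot: [[-0.977, -0.214, 0.003], [-0.214, 0.977, 0.007], [-0.005, 0.006, -1.0]]
ft_force: [2.0, 0.3, -1.3]
grip_width: 24.0
grip_force: 20.0
time_s: 21.37
eef_pos: [494.2, 346.5, 94.4]
tcp_rot: [[-0.978, -0.209, -0.01], [-0.209, 0.978, -0.003], [0.01, -0.001, -1.0]]
ft_force: [-0.1, -0.4, -0.5]
grip_width: 24.0
grip_force: 20.0
[[-3.7,0.5,76.9],[-0.001,-0.010,-0.001],j] rows>=2
```

```bash
python3 -m creep '[[[-3.7,0.5,30],[0,-0.01,0],1],[[-3.7,0.5,55],[0,-0.01,0],1],[[-3.7,0.5,68],[0,-0.01,0],1],[[-3.7,0.5,73],[0,-0.01,0],1],[[-3.7,0.5,75],[0,-0.01,0],1],[[-3.7,0.5,76],[0,-0.01,0],1],[[-3.7,0.5,76],[0,-0.01,0],1]]'
python3 - <<'E'
from h import *
plan([(bd(0,39.5,17.5),102.1)])
E
```

```text
time_s: 21.95
eef_pos: [498.1, 348.7, 20.0]
tcp_rot: [[-0.978, -0.209, 0.003], [-0.209, 0.978, 0.002], [-0.004, 0.001, -1.0]]
ft_force: [-0.1, -0.5, -0.2]
grip_width: 23.7
grip_force: 20.0
[[1.4,-0.9,2.5],[0.001,0.004,-0.001],j] rows>=1
```

```bash
python3 -m creep '[[[0.7,-0.5,1],[0,0,0],1],[[0.7,-0.5,2],[0,0,0],1],[[0.7,-0.5,2.3],[0,0,0],1],[[0.7,-0.5,2.3],[0,0,0],0.6],[[0.7,-0.5,2.3],[0,0,0],0.15],[[0.7,-0.5,2.3],[0,0,0],0.15],[[0.7,-0.5,2.3],[0,0,0],0.15],[[0.7,-0.5,2.3],[0,0,0],0.15]]'
python3 -m creep '[[[0,0,-30],[0,0,0],0.15],[[0,0,-70],[0,0,0],0.15],[[0,0,-110],[0,0,0],0.15],[[0,0,-122],[0,0,0],0.15],[[0,0,-122],[0,0,0],0.15]]'
python3 - <<'E'
from h import *
plan([(ch(3.8,73.9,140),98.25),(ch(3.8,73.9,14.5),98.25)])
E
```

```text
time_s: 22.62
eef_pos: [496.3, 347.7, 16.0]
tcp_rot: [[-0.978, -0.21, 0.001], [-0.21, 0.978, -0.0], [-0.001, -0.0, -1.0]]
ft_force: [0.0, -0.7, -0.8]
grip_width: 38.6
grip_force: 0.0
time_s: 23.03
eef_pos: [498.5, 349.3, 142.7]
tcp_rot: [[-0.978, -0.21, 0.008], [-0.21, 0.978, 0.005], [-0.009, 0.003, -1.0]]
ft_force: [0.8, 0.3, 0.4]
grip_width: 38.7
grip_force: 0.0
[[4.8,-311.9,1.6],[0.003,0.009,0.067],j] rows>=8
[[0.0,0.0,125.5],[0.000,0.000,0.000],j] rows>=4
```

```bash
python3 -m creep '[[[5,-312,0],[0,0.006,0.067],0.15],[[5,-312,0],[0,0.006,0.067],0.15],[[5,-312,0],[0,0.006,0.067],0.15],[[5,-312,0],[0,0.006,0.067],0.15],[[5,-312,0],[0,0.006,0.067],0.15],[[5,-312,0],[0,0.006,0.067],0.15],[[5,-312,0],[0,0.006,0.067],0.15],[[5,-312,30],[0,0.006,0.067],0.15]]' >/dev/null
python3 -m creep '[[[0,0,20],[0,0,0],0.15],[[0,0,20],[0,0,0],0.15],[[0,0,20],[0,0,0],0.15]]'
python3 - <<'E'
from bars import *
plan([(ch(3.8,73.9,14.5),98.25)])
E
```

```text
time_s: 23.95
eef_pos: [555.1, 41.4, 86.3]
tcp_rot: [[-0.99, -0.143, -0.01], [-0.143, 0.99, -0.001], [0.01, 0.0, -1.0]]
ft_force: [0.3, 1.0, 0.7]
grip_width: 38.6
grip_force: 0.0
[[-5.0,1.3,71.7],[0.000,-0.010,-0.000],j] rows>=2
```

```bash
python3 -m creep '[[[-4.5,1.3,25],[0,-0.008,0],0.15],[[-4.5,1.3,45],[0,-0.008,0],0.15],[[-4.5,1.3,62],[0,-0.008,0],0.15],[[-4.5,1.3,71],[0,-0.008,0],0.15],[[-4.5,1.3,71],[0,-0.008,0],0.15],[[-4.5,1.3,71],[0,-0.008,0],1],[[-4.5,1.3,71],[0,-0.008,0],1],[[-4.5,1.3,71],[0,-0.008,0],1]]' 20
python3 -m creep '[[[0,0,0],[0,0,0],1],[[0,0,0],[0,0,0],1],[[0,0,-40],[0,0,0],1],[[0,0,-80],[0,0,0],1],[[0,0,-120],[0,0,0],1],[[0,0,-126],[0,0,0],1],[[0,0,-126],[0,0,0],1],[[0,0,-126],[0,0,0],1]]'
python3 - <<'E'
from h import *
plan([(bd(0,-39.5,120),102.1),(bd(0,-39.5,17),102.1)])
E
```

```text
time_s: 24.62
eef_pos: [561.7, 43.8, 18.6]
tcp_rot: [[-0.99, -0.144, 0.006], [-0.144, 0.99, 0.0], [-0.006, -0.001, -1.0]]
ft_force: [0.5, 1.3, 1.2]
grip_width: 24.0
grip_force: 20.0
time_s: 25.28
eef_pos: [559.7, 43.3, 142.9]
tcp_rot: [[-0.99, -0.144, 0.002], [-0.144, 0.99, -0.0], [-0.002, -0.0, -1.0]]
ft_force: [0.2, 0.7, -0.4]
grip_width: 24.0
grip_force: 20.0
[[13.2,231.3,22.8],[-0.000,0.002,-0.067],j] rows>=6
[[0.0,0.0,103.0],[0.000,0.000,0.000],j] rows>=3
```

```bash
python3 -m creep '[[[11,231,23],[0,0.002,-0.067],1],[[11,231,23],[0,0.002,-0.067],1],[[11,231,23],[0,0.002,-0.067],1],[[11,231,23],[0,0.002,-0.067],1],[[11,231,23],[0,0.002,-0.067],1],[[11,231,23],[0,0.002,-0.067],1],[[11,231,50],[0,0.002,-0.067],1],[[11,231,70],[0,0.002,-0.067],1]]' >/dev/null
python3 -m creep '[[[0,0,10],[0,0,0],1],[[0,0,10],[0,0,0],1],[[0,0,10],[0,0,0],1],[[0,0,10],[0,0,0],1]]'
python3 - <<'E'
from h import *
plan([(bd(2,-39.5,20),102.1)])
E
```

```text
time_s: 26.28
eef_pos: [517.0, 270.3, 63.5]
tcp_rot: [[-0.978, -0.209, 0.002], [-0.209, 0.978, 0.0], [-0.002, -0.0, -1.0]]
ft_force: [0.1, -0.3, -0.5]
grip_width: 23.9
grip_force: 20.0
[[1.5,0.8,43.5],[-0.000,0.002,-0.001],j] rows>=2
```

```bash
python3 -m creep '[[[1.5,0.8,20],[0,0,0],1],[[1.5,0.8,35],[0,0,0],1],[[1.5,0.8,40],[0,0,0],1],[[1.5,0.8,42],[0,0,0],1],[[1.5,0.8,43],[0,0,0],1],[[1.5,0.8,43],[0,0,0],1]]'
python3 -m creep '[[[0,0,0],[0,0,0],1],[[0,0,0.5],[0,0,0],1],[[0,0,0.5],[0,0,0],1]]'
```

```text
time_s: 26.78
eef_pos: [515.6, 271.1, 21.1]
tcp_rot: [[-0.978, -0.209, 0.003], [-0.209, 0.978, 0.001], [-0.003, -0.0, -1.0]]
ft_force: [0.5, -0.3, -0.2]
grip_width: 23.7
grip_force: 20.0
time_s: 27.03
eef_pos: [515.5, 271.2, 20.7]
tcp_rot: [[-0.978, -0.21, 0.003], [-0.21, 0.978, 0.001], [-0.003, -0.0, -1.0]]
ft_force: [-0.8, -0.6, 3.5]
grip_width: 24.0
grip_force: 20.0
```

```bash
python3 -m creep '[[[0,0,0.4],[0,0,0],1],[[0,0,0.4],[0,0,0],0.6],[[0,0,0.4],[0,0,0],0.15],[[0,0,0.4],[0,0,0],0.15],[[0,0,0.4],[0,0,0],0.15],[[0,0,0.4],[0,0,0],0.15]]'
python3 -m creep '[[[0,0,-30],[0,0,0],0.15],[[0,0,-70],[0,0,0],0.15],[[0,0,-110],[0,0,0],0.15],[[0,0,-120],[0,0,0],0.15],[[0,0,-120],[0,0,0],0.15],[[0,0,-120],[0,0,0],0.15],[[0,0,-120],[0,0,0],0.15]]'
python3 - <<'E'
from bars import *
p=arm.camera_params('wrist'); im=arm.grab_frame('wrist')[:,:,::-1].copy(); cv2.imwrite('pics/w10.png',im); np.savez('w10.npz',**p)
# rectified board at z=36
xs=np.arange(-85,85.1,.5); X,Y=np.meshgrid(xs,xs); W=np.array([bd(a,b,36) for a,b in zip(X.ravel(),Y.ravel())])
uv=proj(p,W,True).astype(np.float32).reshape(X.shape+(2,)); cv2.imwrite('pics/rb10.png',cv2.remap(im,uv[...,0],uv[...,1],1))
plan([(ch(4.4,-124,140),98.25)])
E
```

```text
time_s: 27.53
eef_pos: [514.7, 270.9, 19.0]
tcp_rot: [[-0.978, -0.21, 0.001], [-0.21, 0.978, -0.0], [-0.0, -0.001, -1.0]]
ft_force: [0.6, -0.9, -0.8]
grip_width: 38.7
grip_force: 0.0
time_s: 28.12
eef_pos: [513.4, 270.3, 137.2]
tcp_rot: [[-0.978, -0.21, -0.002], [-0.21, 0.978, -0.002], [0.003, -0.001, -1.0]]
ft_force: [0.0, 0.7, 0.2]
grip_width: 38.6
grip_force: 0.0
[[15.5,-429.1,-2.4],[-0.002,-0.003,0.067],j] rows>=11
```

View pics/rb10.png

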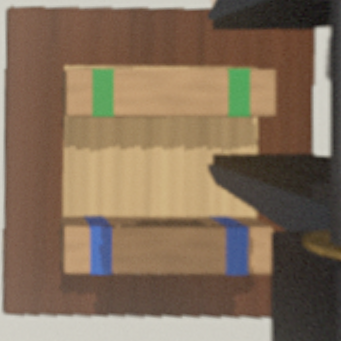

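The rectified board view shows both layer-0 bars parallel at y ≈ -39 and +40, with ends at ±52.5, so they lie squarely over the inlay. Next bar.

```bash
python3 -m creep '[[[15.5,-429,-2],[0,-0.003,0.067],0.15],[[15.5,-429,-2],[0,-0.003,0.067],0.15],[[15.5,-429,-2],[0,-0.003,0.067],0.15],[[15.5,-429,-2],[0,-0.003,0.067],0.15],[[15.5,-429,-2],[0,-0.003,0.067],0.15],[[15.5,-429,-2],[0,-0.003,0.067],0.15],[[15.5,-429,-2],[0,-0.003,0.067],0.15],[[15.5,-429,-2],[0,-0.003,0.067],0.15]]' >/dev/null
python3 - <<'E'
from bars import *
plan([(ch(4.4,-124,100),98.25)])
E
```

```text
[[-2.9,-94.7,38.8],[0.001,0.000,0.000],j] rows>=3
```

```bash
python3 -m creep '[[[-3,-95,20],[0,0,0],0.15],[[-3,-95,20],[0,0,0],0.15],[[-3,-95,39],[0,0,0],0.15],[[-3,-95,39],[0,0,0],0.15],[[-3,-95,39],[0,0,0],0.15],[[-3,-95,39],[0,0,0],0.15],[[-3,-95,39],[0,0,0],0.15]]'
python3 - <<'E'
from bars import *
plan([(ch(4.4,-124,15),98.25)])
p=arm.camera_params('wrist'); im=arm.grab_frame('wrist')[:,:,::-1].copy(); cv2.imwrite('pics/w11.png',im); np.savez('w11.npz',**p)
find2(bars(im,p,True),vis=(-125,-75,-25))
E
```

```text
time_s: 29.42
eef_pos: [589.7, -149.5, 102.3]
tcp_rot: [[-0.989, -0.145, 0.004], [-0.145, 0.989, 0.001], [-0.004, -0.0, -1.0]]
ft_force: [1.1, 0.2, -0.2]
grip_width: 38.8
grip_force: 0.0
[[2.3,-2.7,87.3],[-0.000,0.004,0.002],j] rows>=3
-125 x 7.5 y -125.2 L 113.0 W 37.5 ang 0.0
-75 x -12.0 y -77.5 L 75.0 W 25.0 ang 0.0
-25 x 4.5 y -25.8 L 55.0 W 36.5 ang 0.0
```

```bash
python3 -m creep '[[[2,-2.5,35],[0,0.003,0],0.15],[[2,-2.5,60],[0,0.003,0],0.15],[[2,-2.5,80],[0,0.003,0],0.15],[[2,-2.5,87],[0,0.003,0],0.15],[[2,-2.5,87],[0,0.003,0],0.15],[[2,-2.5,87],[0,0.003,0],1],[[2,-2.5,87],[0,0.003,0],1],[[2,-2.5,87],[0,0.003,0],1]]' 20
python3 -m creep '[[[0,0,0],[0,0,0],1],[[0,0,0],[0,0,0],1],[[0,0,-40],[0,0,0],1],[[0,0,-80],[0,0,0],1],[[0,0,-120],[0,0,0],1],[[0,0,-126],[0,0,0],1],[[0,0,-126],[0,0,0],1],[[0,0,-126],[0,0,0],1]]'
python3 - <<'E'
from h import *
plan([([530,80,140],55),(bd(-25,0,140),12.1)])
E
```

```text
time_s: 30.13
eef_pos: [589.5, -153.7, 16.8]
tcp_rot: [[-0.99, -0.144, 0.004], [-0.144, 0.99, -0.001], [-0.004, -0.002, -1.0]]
ft_force: [0.0, 0.6, 2.4]
grip_width: 24.3
grip_force: 20.0
time_s: 30.8
eef_pos: [587.6, -153.5, 140.8]
tcp_rot: [[-0.99, -0.144, 0.001], [-0.144, 0.99, -0.0], [-0.001, -0.0, -1.0]]
ft_force: [-0.5, 1.3, -1.6]
grip_width: 24.1
grip_force: 20.0
[[23.5,239.4,0.7],[0.000,0.001,0.755],j] rows>=7
[[168.6,155.0,0.0],[0.000,0.000,0.749],j] rows>=6
```

```bash
python3 -m creep '[[[23.5,239,0],[0,0,0.755],1],[[23.5,239,0],[0,0,0.755],1],[[23.5,239,0],[0,0,0.755],1],[[23.5,239,0],[0,0,0.755],1],[[23.5,239,0],[0,0,0.755],1],[[23.5,239,0],[0,0,0.755],1],[[23.5,239,0],[0,0,0.755],1],[[23.5,239,0],[0,0,0.755],1]]' 
python3 -m creep '[[[169,155,0],[0,0,0.749],1],[[169,155,0],[0,0,0.749],1],[[169,155,0],[0,0,0.749],1],[[169,155,0],[0,0,0.749],1],[[169,155,0],[0,0,0.749],1],[[169,155,0],[0,0,0.749],1],[[169,155,0],[0,0,0.749],1],[[169,155,0],[0,0,0.749],1]]' >/dev/null
python3 -m creep '[[[0,0,30],[0,0,0],1],[[0,0,30],[0,0,0],1],[[0,0,30],[0,0,0],1],[[0,0,30],[0,0,0],1]]'
python3 - <<'E'
from h import *
plan([(bd(-25,-1,43),12.1)])
E
```

```text
time_s: 31.47
eef_pos: [528.2, 81.5, 138.5]
tcp_rot: [[-0.821, 0.571, -0.004], [0.571, 0.821, -0.001], [0.003, -0.003, -1.0]]
ft_force: [0.4, -0.4, -0.8]
grip_width: 24.0
grip_force: 20.0
time_s: 32.47
eef_pos: [481.5, 302.2, 110.8]
tcp_rot: [[-0.209, 0.978, 0.0], [0.978, 0.209, -0.001], [-0.001, 0.0, -1.0]]
ft_force: [0.2, -0.5, 0.1]
grip_width: 23.7
grip_force: 20.0
[[0.6,-0.4,67.8],[0.000,0.001,-0.001],j] rows>=2
```

```bash
python3 -m creep '[[[0.6,-0.4,30],[0,0,0],1],[[0.6,-0.4,55],[0,0,0],1],[[0.6,-0.4,63],[0,0,0],1],[[0.6,-0.4,66],[0,0,0],1],[[0.6,-0.4,67],[0,0,0],1],[[0.6,-0.4,67],[0,0,0],1],[[0.6,-0.4,67],[0,0,0],1]]'
python3 -m creep '[[[0,0,0.5],[0,0,0],1],[[0,0,1],[0,0,0],1],[[0,0,1],[0,0,0],1]]'
```

```text
time_s: 33.05
eef_pos: [481.6, 304.5, 45.3]
tcp_rot: [[-0.209, 0.978, 0.004], [0.978, 0.209, 0.001], [0.001, 0.004, -1.0]]
ft_force: [-0.3, 0.4, -0.5]
grip_width: 24.2
grip_force: 20.0
time_s: 33.3
eef_pos: [480.7, 304.2, 43.3]
tcp_rot: [[-0.21, 0.978, 0.002], [0.978, 0.21, 0.0], [-0.0, 0.002, -1.0]]
ft_force: [1.0, 0.1, -0.7]
grip_width: 24.0
grip_force: 20.0
```

```bash
python3 -m creep '[[[-1.2,0,0.5],[0,0,0],1],[[-1.2,0,1],[0,0,0],1],[[-1.2,0,1],[0,0,0],1]]'
python3 -m creep '[[[0,0,0.3],[0,0,0],0.6],[[0,0,0.3],[0,0,0],0.15],[[0,0,0.3],[0,0,0],0.15],[[0,0,0.3],[0,0,0],0.15],[[0,0,0.3],[0,0,0],0.15],[[0,0,-30],[0,0,0],0.15],[[0,0,-60],[0,0,0],0.15],[[0,0,-80],[0,0,0],0.15]]'
python3 -m creep '[[[0,0,0],[0,0,-0.8],-0.3],[[0,0,0],[0,0,-0.8],-0.3],[[0,0,0],[0,0,-0.8],-0.3],[[0,0,0],[0,0,-0.8],-0.3],[[0,0,0],[0,0,-0.8],-0.3],[[0,0,0],[0,0,-0.8],-0.3],[[0,0,0],[0,0,-0.8],-0.3],[[0,0,0],[0,0,-0.8],-0.3]]'
python3 - <<'E'
from h import *
plan([(bd(-70,0,120),102.1),(bd(-70,0,42),102.1),(bd(11,0,42),102.1)])
E
```

```text
time_s: 33.55
eef_pos: [481.1, 303.4, 42.8]
tcp_rot: [[-0.209, 0.978, 0.002], [0.978, 0.209, 0.001], [0.001, 0.002, -1.0]]
ft_force: [-1.9, 1.8, 5.3]
grip_width: 23.9
grip_force: 20.0
time_s: 34.22
eef_pos: [481.4, 303.1, 123.7]
tcp_rot: [[-0.209, 0.978, 0.003], [0.978, 0.209, 0.001], [0.0, 0.003, -1.0]]
ft_force: [-0.5, -0.0, 0.4]
grip_width: 39.0
grip_force: 0.0
time_s: 34.88
eef_pos: [480.6, 302.6, 121.5]
tcp_rot: [[-0.848, 0.53, 0.0], [0.53, 0.848, -0.001], [-0.001, -0.0, -1.0]]
ft_force: [-0.6, 0.1, -0.3]
grip_width: 58.9
grip_force: 0.0
[[32.7,-30.4,1.5],[-0.000,0.001,-0.770],j] rows>=7
[[0.0,0.0,78.0],[0.000,0.000,0.000],j] rows>=2
[[-81.0,0.0,0.0],[0.000,0.000,0.000],j] rows>=2
```

```bash
python3 -m creep '[[[33,-30,0],[0,0,-0.77],-0.3],[[33,-30,0],[0,0,-0.77],-0.3],[[33,-30,0],[0,0,-0.77],-0.3],[[33,-30,0],[0,0,-0.77],-0.3],[[33,-30,0],[0,0,-0.77],-0.3],[[33,-30,0],[0,0,-0.77],-0.3],[[33,-30,0],[0,0,-0.77],-0.3],[[33,-30,0],[0,0,-0.77],-0.3]]' >/dev/null
python3 -m creep '[[[0,0,35],[0,0,0],-0.3],[[0,0,60],[0,0,0],-0.3],[[0,0,60],[0,0,0],-0.3],[[0,0,60],[0,0,0],-0.3]]'
python3 - <<'E'
from h import *
plan([(bd(-70,0,43),102.1),(bd(0,0,43),102.1)])
p=arm.camera_params('top'); t=arm.grab_frame('top')[:,:,::-1]; cv2.imwrite('pics/t12.png',t)
E
```

```text
time_s: 35.88
eef_pos: [436.2, 294.4, 61.0]
tcp_rot: [[-0.978, -0.207, -0.002], [-0.207, 0.978, -0.002], [0.002, -0.001, -1.0]]
ft_force: [-0.1, -0.8, 0.2]
grip_width: 59.4
grip_force: 0.0
[[-0.5,-0.3,18.0],[-0.001,-0.002,-0.003],j] rows>=1
[[-70.0,0.0,0.0],[0.000,0.000,0.000],j] rows>=2
```

```bash
python3 -m creep '[[[-0.5,0,18],[0,0,-0.003],-0.3],[[-0.5,0,18],[0,0,-0.003],-0.3],[[-10,0,18],[0,0,-0.003],-0.3],[[-18,0,18],[0,0,-0.003],-0.3],[[-26,0,18],[0,0,-0.003],-0.3],[[-34,0,18],[0,0,-0.003],-0.3],[[-42,0,18],[0,0,-0.003],-0.3],[[-50,0,18],[0,0,-0.003],-0.3]]'
python3 -m creep '[[[-8,0,0],[0,0,0],-0.3],[[-14,0,0],[0,0,0],-0.3],[[-20,0,0],[0,0,0],-0.3],[[-23,0,0],[0,0,0],-0.3],[[-25,0,0],[0,0,0],-0.3],[[-25,0,0],[0,0,0],-0.3],[[-25,0,0],[0,0,0],-0.3]]'
cat > lay.py <<'E'
from bars import *
def rect(cam,z,im=None):
    p=arm.camera_params(cam); im=arm.grab_frame(cam)[:,:,::-1].copy()
    xs=np.arange(-85,85.1,.5); X,Y=np.meshgrid(xs,xs); W=np.array([bd(a,b,z) for a,b in zip(X.ravel(),Y.ravel())])
    uv=proj(p,W,cam=='wrist').astype(np.float32).reshape(X.shape+(2,)); return cv2.remap(im,uv[...,0],uv[...,1],1)
E
python3 - <<'E'
from lay import *
plan([(bd(11.5,0,43),102.1)])
r=rect('wrist',60); cv2.imwrite('pics/r13w.png',r); r2=rect('top',60); cv2.imwrite('pics/r13t.png',r2)
# blue-band pixels (bar -125 is blue)
for n,i,z in (('w',r,60),('t',r2,60)):
    h=cv2.cvtColor(i,cv2.COLOR_BGR2HSV).astype(int)
    for lab,m in (('b',(h[:,:,0]>95)&(h[:,:,0]<130)&(h[:,:,1]>120)),('r',((h[:,:,0]<6)|(h[:,:,0]>172))&(h[:,:,1]>140)&(h[:,:,2]>80))):
        k,l,s,c=cv2.connectedComponentsWithStats(m.astype(np.uint8))
        print(n,lab,[(s[j,4],(c[j]/2-85).round(1).tolist(),(s[j,2:4]/2).tolist()) for j in range(1,k) if s[j,4]>60])
E
```

```text
time_s: 36.6
eef_pos: [486.9, 305.6, 44.1]
tcp_rot: [[-0.977, -0.211, 0.001], [-0.211, 0.977, 0.0], [-0.001, -0.0, -1.0]]
ft_force: [-0.2, -0.5, -0.4]
grip_width: 59.2
grip_force: 0.2
time_s: 37.18
eef_pos: [510.1, 310.6, 43.7]
tcp_rot: [[-0.977, -0.212, 0.001], [-0.212, 0.977, -0.0], [-0.001, -0.0, -1.0]]
ft_force: [-0.6, -0.2, 0.0]
grip_width: 59.2
grip_force: 0.0
[[-6.4,-0.6,0.7],[-0.000,0.001,0.002],j] rows>=1
w b [(np.int32(677), [-40.3, 34.6], [8.5, 21.5])]
w r [(np.int32(282), [40.6, -32.4], [12.0, 7.5]), (np.int32(386), [40.5, 33.0], [12.0, 10.5])]
t b [(np.int32(856), [-36.2, 35.8], [10.0, 25.5])]
t r []
```

Run:
```python
from lay import *
for f in ('w','t'):
    h=cv2.cvtColor(cv2.imread(f'pics/r13{f}.png'),cv2.COLOR_BGR2HSV)
    for y in (-32,-10,10,33):
        print(f,y,' '.join('%d:%d/%d/%d'%(x,*h[int((y+85)*2),int((x+85)*2)]) for x in range(4,70,4)))
```

```text
w -32 4:12/40/32 8:11/117/24 12:23/41/25 16:50/15/52 20:173/12/83 24:150/2/104 28:170/7/111 32:45/5/107 36:2/195/197 40:1/193/196 44:1/195/195 48:34/9/217 52:23/15/153 56:17/116/101 60:20/151/98 64:19/150/100 68:10/57/40
w -10 4:18/104/165 8:17/103/164 12:13/106/101 16:6/55/65 20:18/15/84 24:170/7/106 28:15/9/113 32:30/2/106 36:15/111/156 40:15/115/148 44:17/103/194 48:24/12/216 52:22/13/216 56:18/76/118 60:19/145/102 64:18/145/100 68:27/80/32
w 10 4:18/106/164 8:17/104/164 12:15/111/101 16:11/53/67 20:10/18/87 24:20/7/106 28:15/5/112 32:170/7/108 36:15/113/156 40:15/108/153 44:16/105/183 48:24/12/216 52:25/14/215 56:18/76/117 60:19/135/100 64:19/136/103 68:15/67/38
w 33 4:11/79/45 8:10/71/43 12:9/87/41 16:13/31/57 20:0/12/65 24:5/19/81 28:8/12/82 32:165/6/82 36:1/183/155 40:2/183/155 44:1/190/153 48:35/13/216 52:25/14/214 56:18/87/114 60:20/140/100 64:18/132/104 68:8/55/37
t -32 4:105/20/52 8:90/10/50 12:84/25/51 16:80/16/48 20:98/21/48 24:90/20/50 28:90/11/48 32:90/14/53 36:0/0/49 40:0/5/49 44:20/30/51 48:16/91/70 52:11/138/87 56:10/144/83 60:11/137/82 64:12/142/81 68:10/141/83
t -10 4:42/49/68 8:39/49/68 12:41/50/72 16:39/46/72 20:37/38/60 24:40/27/57 28:45/20/52 32:30/15/35 36:60/6/40 40:70/17/46 44:98/21/49 48:100/33/70 52:90/28/74 56:9/85/72 60:10/143/80 64:11/134/80 68:12/139/81
t 10 4:35/43/71 8:39/52/79 12:38/51/75 16:39/48/75 20:39/46/78 24:40/44/86 28:39/45/90 32:39/49/99 36:42/46/94 40:42/48/95 44:39/51/95 48:42/49/93 52:41/48/90 56:41/48/100 60:41/54/89 64:44/47/93 68:40/48/80
t 33 4:44/47/70 8:41/49/73 12:39/44/76 16:40/49/78 20:38/52/78 24:40/47/82 28:42/52/84 32:42/44/86 36:43/46/88 40:43/47/86 44:40/44/87 48:43/49/83 52:39/50/81 56:40/43/88 60:39/52/78 64:41/52/78 68:42/51/75
```

```bash
python3 -m creep '[[[-3,0,0],[0,0,0.002],-0.3],[[-6,0,0],[0,0,0.002],-0.3],[[-6,0,0],[0,0,0.002],-0.3],[[-6,0,0],[0,0,0.002],-0.3],[[-6,0,0],[0,0,0.002],-0.3]]'
python3 -m creep '[[[10,0,0],[0,0,0],-0.3],[[20,0,0],[0,0,0],-0.3],[[20,0,-40],[0,0,0],-0.3],[[20,0,-80],[0,0,0],-0.3],[[60,0,-97],[0,0,0],0.15],[[100,0,-97],[0,0,0],0.15],[[100,0,-97],[0,0,0],0.15],[[100,0,-97],[0,0,0],0.15]]'
python3 - <<'E'
from lay import *
r=rect('wrist',60); cv2.imwrite('pics/r14w.png',r)
h=cv2.cvtColor(r,cv2.COLOR_BGR2HSV).astype(int)
m=((h[:,:,0]<6)|(h[:,:,0]>172))&(h[:,:,1]>140)&(h[:,:,2]>80)
k,l,s,c=cv2.connectedComponentsWithStats(m.astype(np.uint8))
print([(s[j,4],(c[j]/2-85).round(1).tolist(),(s[j,2:4]/2).tolist(),(s[j,:2]/2-85).tolist()) for j in range(1,k) if s[j,4]>60])
plan([(ch(4,-74.6,140),98.25)])
E
```

```text
time_s: 37.7
eef_pos: [516.2, 311.9, 43.8]
tcp_rot: [[-0.978, -0.21, 0.001], [-0.21, 0.978, -0.0], [-0.001, -0.0, -1.0]]
ft_force: [-0.3, 0.9, -0.0]
grip_width: 59.1
grip_force: 0.0
time_s: 38.37
eef_pos: [414.8, 289.7, 140.9]
tcp_rot: [[-0.977, -0.211, -0.0], [-0.211, 0.977, -0.001], [0.001, -0.001, -1.0]]
ft_force: [0.3, 0.6, 0.4]
grip_width: 39.4
grip_force: 0.0
[(np.int32(844), [28.4, -33.9], [25.5, 12.5], [14.5, -39.5]), (np.int32(888), [27.6, 32.9], [26.0, 12.0], [14.0, 27.0])]
[[-77.1,-419.9,1.2],[-0.000,0.001,0.068],j] rows>=11
```

```bash
python3 -m creep '[[[0,-100,0],[0,0,0],0.15],[[0,-150,0],[0,0,0],0.15],[[0,-150,0],[0,0,0],0.15],[[0,-150,0],[0,0,0],0.15],[[0,-150,0],[0,0,0],0.15],[[0,-150,0],[0,0,0],0.15],[[0,-150,0],[0,0,0],0.15]]'
python3 - <<'E'
from lay import *
for cam in ('top','wrist'):
    r=rect(cam,60); cv2.imwrite(f'pics/r15{cam}.png',r)
    h=cv2.cvtColor(r,cv2.COLOR_BGR2HSV).astype(int)
    for lab,m in (('r',((h[:,:,0]<6)|(h[:,:,0]>172))&(h[:,:,1]>140)&(h[:,:,2]>60)),('g',(h[:,:,0]>45)&(h[:,:,0]<80)&(h[:,:,1]>90)),('b',(h[:,:,0]>95)&(h[:,:,0]<130)&(h[:,:,1]>110))):
        k,l,s,c=cv2.connectedComponentsWithStats(m.astype(np.uint8))
        print(cam,lab,[(int(s[j,4]),(c[j]/2-85).round(1).tolist(),(s[j,2:4]/2).tolist(),(s[j,:2]/2-85).tolist()) for j in range(1,k) if s[j,4]>60])
print(arm.read_state()['eef_pos'])
E
```

```text
time_s: 39.0
eef_pos: [450.3, 144.7, 140.6]
tcp_rot: [[-0.978, -0.209, 0.001], [-0.209, 0.978, 0.0], [-0.001, 0.0, -1.0]]
ft_force: [-0.9, -0.1, 0.6]
grip_width: 38.9
grip_force: 0.0
top r [(805, [39.3, -33.6], [25.5, 9.5], [27.0, -38.0]), (864, [39.8, 34.6], [26.5, 10.5], [27.0, 29.5])]
top g [(1037, [-36.1, -42.3], [12.5, 25.5], [-42.5, -54.5])]
top b [(776, [-36.7, 35.9], [9.0, 25.0], [-41.0, 24.0])]
wrist r [(1364, [32.4, 31.1], [37.5, 23.0], [13.5, 16.0])]
wrist g [(451, [-49.2, -52.5], [10.5, 28.0], [-56.5, -65.0])]
wrist b [(1017, [-47.7, 18.9], [15.0, 33.0], [-57.0, 2.0])]
[449.85596568 145.25419975 140.58228091]
```

Run:
```python
from bars import *
plan([(ch(4,-74.6,110),98.25)])
```

```text
[[-75.4,-270.9,30.7],[-0.000,0.001,0.068],j] rows>=7
```

```bash
python3 -m creep '[[[-75.4,-271,0],[0,0,0.068],0.15],[[-75.4,-271,0],[0,0,0.068],0.15],[[-75.4,-271,0],[0,0,0.068],0.15],[[-75.4,-271,0],[0,0,0.068],0.15],[[-75.4,-271,0],[0,0,0.068],0.15],[[-75.4,-271,0],[0,0,0.068],0.15],[[-75.4,-271,30],[0,0,0.068],0.15],[[-75.4,-271,30],[0,0,0.068],0.15]]' >/dev/null
python3 -m creep '[[[0,0,0],[0,0,0],0.15],[[0,0,0],[0,0,0],0.15],[[0,0,0],[0,0,0],0.15],[[0,0,0],[0,0,0],0.15]]'
python3 - <<'E'
from bars import *
plan([(ch(4,-74.6,16),98.25)])
E
```

```text
time_s: 40.1
eef_pos: [580.5, -103.4, 112.0]
tcp_rot: [[-0.989, -0.145, 0.002], [-0.145, 0.989, -0.0], [-0.002, -0.001, -1.0]]
ft_force: [0.5, 0.3, -0.4]
grip_width: 39.1
grip_force: 0.0
[[0.1,-0.2,96.0],[-0.001,0.002,0.001],j] rows>=3
```

```bash
python3 -m creep '[[[0,0,40],[0,0,0],0.15],[[0,0,70],[0,0,0],0.15],[[0,0,90],[0,0,0],0.15],[[0,0,96],[0,0,0],0.15],[[0,0,96],[0,0,0],0.15],[[0,0,96],[0,0,0],1],[[0,0,96],[0,0,0],1],[[0,0,96],[0,0,0],1]]' 20
python3 -m creep '[[[0,0,0],[0,0,0],1],[[0,0,0],[0,0,0],1],[[0,0,-40],[0,0,0],1],[[0,0,-80],[0,0,0],1],[[0,0,-120],[0,0,0],1],[[0,0,-126],[0,0,0],1],[[0,0,-126],[0,0,0],1],[[0,0,-126],[0,0,0],1]]'
python3 - <<'E'
from h import *
plan([([530,80,140],55),(bd(-39.5,0,140),12.1)])
E
```

```text
time_s: 40.77
eef_pos: [581.8, -105.0, 16.9]
tcp_rot: [[-0.99, -0.143, 0.005], [-0.143, 0.99, -0.001], [-0.005, -0.001, -1.0]]
ft_force: [-0.1, 0.0, 3.6]
grip_width: 24.0
grip_force: 20.0
time_s: 41.43
eef_pos: [579.7, -104.9, 140.8]
tcp_rot: [[-0.99, -0.143, 0.001], [-0.143, 0.99, -0.0], [-0.001, -0.0, -1.0]]
ft_force: [-0.3, -0.6, -0.9]
grip_width: 23.8
grip_force: 20.0
[[22.8,190.1,0.8],[-0.000,0.001,0.754],j] rows>=7
[[178.5,144.3,0.0],[0.000,0.000,0.749],j] rows>=6
```

```bash
python3 -m creep '[[[23,190,0],[0,0,0.755],1],[[23,190,0],[0,0,0.755],1],[[23,190,0],[0,0,0.755],1],[[23,190,0],[0,0,0.755],1],[[23,190,0],[0,0,0.755],1],[[23,190,0],[0,0,0.755],1],[[23,190,0],[0,0,0.755],1],[[23,190,0],[0,0,0.755],1]]' >/dev/null
python3 -m creep '[[[178,144,0],[0,0,0.749],1],[[178,144,0],[0,0,0.749],1],[[178,144,0],[0,0,0.749],1],[[178,144,0],[0,0,0.749],1],[[178,144,0],[0,0,0.749],1],[[178,144,0],[0,0,0.749],1],[[178,144,0],[0,0,0.749],1],[[178,144,0],[0,0,0.749],1]]' >/dev/null
python3 -m creep '[[[0,0,30],[0,0,0],1],[[0,0,30],[0,0,0],1],[[0,0,30],[0,0,0],1],[[0,0,30],[0,0,0],1]]'
python3 - <<'E'
from h import *
plan([(bd(-39.5,-0.5,43),12.1)])
E
```

```text
time_s: 43.1
eef_pos: [467.7, 299.0, 110.8]
tcp_rot: [[-0.208, 0.978, 0.0], [0.978, 0.208, -0.001], [-0.001, 0.0, -1.0]]
ft_force: [0.1, -0.8, -0.8]
grip_width: 24.0
grip_force: 20.0
[[1.4,-0.8,67.8],[0.000,0.001,-0.002],j] rows>=2
```

```bash
python3 -m creep '[[[1,-0.8,30],[0,0,0],1],[[1,-0.8,55],[0,0,0],1],[[1,-0.8,63],[0,0,0],1],[[1,-0.8,66],[0,0,0],1],[[1,-0.8,67.5],[0,0,0],1],[[1,-0.8,67.5],[0,0,0],1],[[1,-0.8,67.5],[0,0,0],1]]'
python3 -m creep '[[[0,0,0.5],[0,0,0],1],[[0,0,1],[0,0,0],1],[[0,0,1],[0,0,0],1]]'
```

```text
time_s: 43.68
eef_pos: [467.5, 301.3, 44.7]
tcp_rot: [[-0.208, 0.978, 0.003], [0.978, 0.208, 0.001], [0.001, 0.004, -1.0]]
ft_force: [0.3, 0.4, -0.7]
grip_width: 24.1
grip_force: 20.0
time_s: 43.93
eef_pos: [467.0, 301.1, 43.1]
tcp_rot: [[-0.209, 0.978, 0.002], [0.978, 0.209, 0.001], [0.0, 0.003, -1.0]]
ft_force: [0.3, 0.2, 1.9]
grip_width: 24.1
grip_force: 20.0
```

```bash
python3 -m creep '[[[-0.8,0,0.5],[0,0,0],1],[[-0.8,0,0.8],[0,0,0],1],[[-0.8,0,0.8],[0,0,0],0.6],[[-0.8,0,0.8],[0,0,0],0.15],[[-0.8,0,0.8],[0,0,0],0.15],[[-0.8,0,0.8],[0,0,0],0.15],[[-0.8,0,0.8],[0,0,0],0.15]]'
python3 -m creep '[[[0,0,-30],[0,0,0],0.15],[[0,0,-60],[0,0,0],0.15],[[0,0,-97],[0,0,0],0.15],[[0,0,-97],[0,0,0],0.15],[[0,0,-97],[0,0,0],0.15]]'
python3 - <<'E'
from h import *
plan([([480,150,140],55),(ch(2,28,140),98.25)])
E
```

```text
time_s: 44.52
eef_pos: [466.4, 299.8, 41.2]
tcp_rot: [[-0.208, 0.978, 0.0], [0.978, 0.208, -0.001], [-0.001, 0.0, -1.0]]
ft_force: [-1.1, 0.1, 0.2]
grip_width: 38.9
grip_force: 0.0
time_s: 44.93
eef_pos: [467.7, 300.7, 140.6]
tcp_rot: [[-0.208, 0.978, 0.005], [0.978, 0.208, 0.002], [0.001, 0.006, -1.0]]
ft_force: [-0.1, -0.4, -0.1]
grip_width: 38.7
grip_force: 0.0
[[-149.9,-19.4,0.3],[0.006,0.001,-0.750],j] rows>=7
[[-156.2,-76.7,0.0],[0.000,0.000,-0.755],j] rows>=7
```

```bash
python3 -m creep '[[[-150,-19,0],[0,0,-0.75],0.15],[[-150,-19,0],[0,0,-0.75],0.15],[[-150,-19,0],[0,0,-0.75],0.15],[[-150,-19,0],[0,0,-0.75],0.15],[[-150,-19,0],[0,0,-0.75],0.15],[[-150,-19,0],[0,0,-0.75],0.15],[[-150,-19,0],[0,0,-0.75],0.15],[[-150,-19,0],[0,0,-0.75],0.15]]' >/dev/null
python3 -m creep '[[[-50,-40,0],[0,0,-0.755],0.15],[[-50,-40,0],[0,0,-0.755],0.15],[[-50,-40,0],[0,0,-0.755],0.15],[[-50,-40,0],[0,0,-0.755],0.15],[[-50,-40,0],[0,0,-0.755],0.15],[[-50,-40,0],[0,0,-0.755],0.15],[[-50,-40,0],[0,0,-0.755],0.15],[[-50,-40,0],[0,0,-0.755],0.15]]'
python3 - <<'E'
from lay import *
r=rect('top',60)
h=cv2.cvtColor(r,cv2.COLOR_BGR2HSV).astype(int)
for lab,m in (('r',((h[:,:,0]<6)|(h[:,:,0]>172))&(h[:,:,1]>140)&(h[:,:,2]>60)),('g',(h[:,:,0]>45)&(h[:,:,0]<80)&(h[:,:,1]>90))):
    k,l,s,c=cv2.connectedComponentsWithStats(m.astype(np.uint8))
    print(lab,[(int(s[j,4]),(c[j]/2-85).round(1).tolist(),(s[j,2:4]/2).tolist()) for j in range(1,k) if s[j,4]>60])
p=arm.camera_params('wrist'); im=arm.grab_frame('wrist')[:,:,::-1].copy(); cv2.imwrite('pics/w16.png',im); np.savez('w16.npz',**p)
c=-p['R'].T@p['t']; d=c[:2]-CO; print('cam local',d[0]*np.cos(CY)+d[1]*np.sin(CY),-d[0]*np.sin(CY)+d[1]*np.cos(CY),c[2])
for f,pp in (('w16',p),('w8',dict(np.load('w8.npz')))):
    h=cv2.cvtColor(bars(cv2.imread(f'pics/{f}.png'),pp,True,z=34),cv2.COLOR_BGR2HSV)
    for x in (-60,62):
        print(f,x,' '.join('%d:%d/%d/%d'%(y,*h[int((y+164)*2),int((x+66)*2)]) for y in range(-20,42,2)))
plan([(ch(2,28,140),98.25)])
E
```

```text
time_s: 46.27
eef_pos: [496.7, 88.0, 137.7]
tcp_rot: [[-0.99, -0.141, -0.001], [-0.141, 0.99, -0.0], [0.001, -0.0, -1.0]]
ft_force: [0.2, 0.0, 0.2]
grip_width: 39.0
grip_force: 0.0
r [(797, [39.4, -33.5], [25.0, 9.0]), (856, [39.5, 34.7], [26.5, 11.0])]
g [(820, [-41.8, -33.1], [24.0, 10.0]), (829, [-41.3, 35.1], [24.5, 10.0])]
cam local -132.9752693186698 127.53960094206928 308.82926217856823
w16 -60 -20:10/75/140 -18:9/75/140 -16:10/70/143 -14:11/74/141 -12:11/72/142 -10:9/68/143 -8:10/68/143 -6:8/57/148 -4:10/64/144 -2:9/63/142 0:8/58/144 2:8/64/147 4:10/77/145 6:13/133/148 8:13/142/149 10:14/143/150 12:13/139/150 14:12/101/149 16:8/70/145 18:11/71/147 20:9/72/148 22:10/65/149 24:10/70/150 26:10/64/147 28:11/62/147 30:11/58/149 32:10/59/148 34:10/59/146 36:11/64/144 38:12/81/139 40:12/80/137
w16 62 -20:108/24/53 -18:140/14/55 -16:90/9/55 -14:113/18/56 -12:125/27/57 -10:110/14/55 -8:120/9/56 -6:110/15/51 -4:135/18/58 -2:120/18/57 0:113/19/54 2:100/15/52 4:128/19/54 6:143/19/55 8:105/17/59 10:120/5/53 12:116/33/54 14:90/14/53 16:132/23/55 18:120/23/56 20:113/19/55 22:135/9/58 24:105
[... 347 characters left out ...]
3/123/168 14:13/128/164 16:13/125/165 18:13/127/165 20:13/124/166 22:13/122/167 24:13/127/165 26:13/125/165 28:14/126/166 30:14/125/167 32:13/125/165 34:13/128/164 36:13/125/165 38:13/124/166 40:14/127/165
w8 62 -20:13/133/138 -18:12/132/135 -16:13/131/127 -14:13/125/124 -12:12/128/128 -10:13/132/124 -8:12/131/125 -6:13/134/131 -4:13/143/136 -2:14/141/137 0:13/142/135 2:13/136/137 4:13/135/136 6:13/136/137 8:13/141/130 10:13/135/125 12:13/132/124 14:13/136/124 16:13/134/126 18:13/130/124 20:13/134/131 22:13/134/139 24:14/136/137 26:13/136/135 28:13/136/133 30:13/137/134 32:12/134/133 34:13/132/137 36:13/133/138 38:12/128/126 40:13/132/120
[[-53.7,-99.0,-2.0],[-0.000,-0.000,-0.002],j] rows>=3
```

Run:
```python
import cv2
im=cv2.imread('pics/w16.png'); t=cv2.imread('pics/w8.png')
a=cv2.resize(im[40:280,180:512],None,fx=1.55,fy=1.55,interpolation=cv2.INTER_CUBIC); b=cv2.resize(t[40:170,130:410],None,fx=1.8,fy=1.4)
import numpy as np
v=np.zeros((600,800,3),np.uint8); v[:a.shape[0],:a.shape[1]]=a; v[400:400+b.shape[0],:b.shape[1]]=b; cv2.imwrite('pics/v16.png',v)
```

```text
(no output)
```

View pics/v16.png

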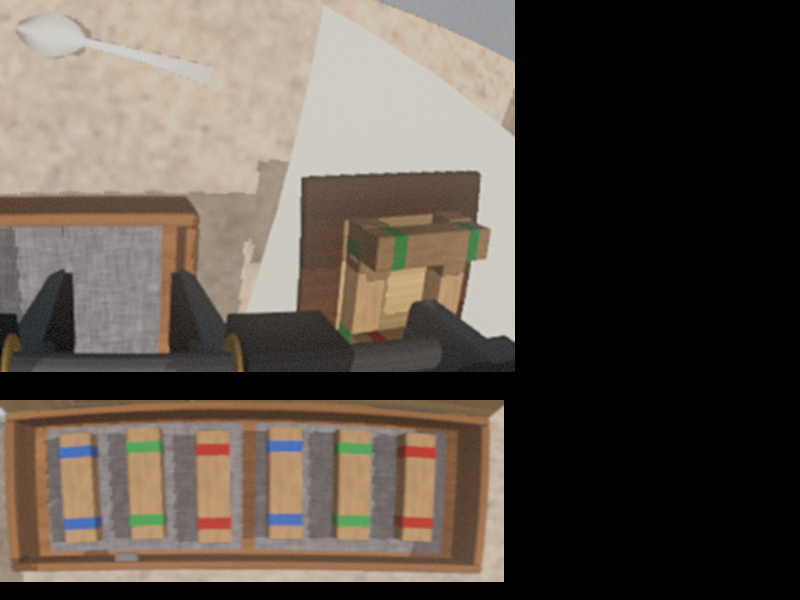

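The view shows only a flat wood strip between the two liner pads: no shadow falls to its left, though the bars cast clear ones, so there is no raised divider. I'll descend watching the force.

```bash
python3 -m creep '[[[-52,-101.5,0],[0,0,-0.002],0.15],[[-52,-101.5,0],[0,0,-0.002],0.15],[[-52,-101.5,30],[0,0,-0.002],0.15],[[-52,-101.5,30],[0,0,-0.002],0.15],[[-52,-101.5,30],[0,0,-0.002],0.15],[[-52,-101.5,30],[0,0,-0.002],0.15]]' >/dev/null
python3 -m creep '[[[0,0,30],[0,0,0],0.15],[[0,0,40],[0,0,0],0.15],[[0,0,50],[0,0,0],0.15],[[0,0,50],[0,0,0],0.15],[[0,0,50],[0,0,0],0.15]]'
python3 - <<'E'
from bars import *
plan([(ch(0,25.4,16),98.25)])
E
```

```text
time_s: 47.28
eef_pos: [563.2, -4.5, 58.9]
tcp_rot: [[-0.989, -0.146, 0.001], [-0.146, 0.989, -0.0], [-0.001, -0.0, -1.0]]
ft_force: [-0.6, 0.0, 0.6]
grip_width: 38.9
grip_force: 0.0
[[1.0,-0.6,42.9],[-0.000,0.001,0.003],j] rows>=2
```

```bash
python3 -m creep '[[[1,-0.6,10],[0,0,0],0.15],[[1,-0.6,16],[0,0,0],0.15],[[1,-0.6,22],[0,0,0],0.15],[[1,-0.6,27],[0,0,0],0.15],[[1,-0.6,27],[0,0,0],0.15]]'
python3 -m creep '[[[0,0,5],[0,0,0],0.15],[[0,0,10],[0,0,0],0.15],[[0,0,15],[0,0,0],0.15],[[0,0,15],[0,0,0],0.15]]'
```

```text
time_s: 47.7
eef_pos: [561.6, -5.9, 30.4]
tcp_rot: [[-0.989, -0.146, -0.001], [-0.146, 0.989, -0.0], [0.001, 0.0, -1.0]]
ft_force: [-1.2, 0.2, -0.7]
grip_width: 38.9
grip_force: 0.0
time_s: 48.03
eef_pos: [561.7, -5.8, 15.5]
tcp_rot: [[-0.989, -0.146, -0.001], [-0.146, 0.989, -0.0], [0.001, 0.0, -1.0]]
ft_force: [0.7, 0.5, 0.5]
grip_width: 38.7
grip_force: 0.0
```

```bash
python3 -m creep '[[[0,0,0],[0,0,0],1],[[0,0,0],[0,0,0],1],[[0,0,0],[0,0,0],1],[[0,0,0],[0,0,0],1],[[0,0,0],[0,0,0],1]]' 20
python3 -m creep '[[[0,0,-40],[0,0,0],1],[[0,0,-80],[0,0,0],1],[[0,0,-120],[0,0,0],1],[[0,0,-135],[0,0,0],1],[[0,0,-135],[0,0,0],1],[[0,0,-135],[0,0,0],1]]'
python3 - <<'E'
from h import *
plan([(bd(0,39.5,150),102.1)])
E
```

```text
time_s: 48.45
eef_pos: [562.6, -5.8, 16.8]
tcp_rot: [[-0.989, -0.146, 0.001], [-0.146, 0.989, -0.0], [-0.001, -0.0, -1.0]]
ft_force: [-0.5, -0.2, -1.7]
grip_width: 24.2
grip_force: 20.0
time_s: 48.95
eef_pos: [562.3, -5.8, 152.0]
tcp_rot: [[-0.989, -0.146, 0.002], [-0.146, 0.989, -0.0], [-0.002, -0.001, -1.0]]
ft_force: [-0.9, 0.1, -1.9]
grip_width: 24.0
grip_force: 20.0
[[13.2,359.1,1.8],[-0.001,0.002,-0.065],j] rows>=9
```

```bash
python3 -m creep '[[[13,359,2],[0,0,-0.065],1],[[13,359,2],[0,0,-0.065],1],[[13,359,2],[0,0,-0.065],1],[[13,359,2],[0,0,-0.065],1],[[13,359,2],[0,0,-0.065],1],[[13,359,2],[0,0,-0.065],1],[[13,359,2],[0,0,-0.065],1],[[13,359,2],[0,0,-0.065],1]]' >/dev/null
python3 -m creep '[[[0,30,20],[0,0,0],1],[[0,30,40],[0,0,0],1],[[0,30,40],[0,0,0],1],[[0,30,40],[0,0,0],1],[[0,30,40],[0,0,0],1]]'
python3 - <<'E'
from h import *
plan([(bd(-0.5,39.5,67.5),102.1)])
E
```

```text
time_s: 50.03
eef_pos: [495.6, 350.4, 109.0]
tcp_rot: [[-0.978, -0.209, -0.0], [-0.209, 0.978, -0.001], [0.001, -0.001, -1.0]]
ft_force: [0.1, 0.3, -0.5]
grip_width: 23.9
grip_force: 20.0
[[-0.3,-3.0,41.5],[-0.001,-0.001,-0.001],j] rows>=1
```

```bash
python3 -m creep '[[[-0.3,-3,15],[0,0,0],1],[[-0.3,-3,30],[0,0,0],1],[[-0.3,-3,36],[0,0,0],1],[[-0.3,-3,39],[0,0,0],1],[[-0.3,-3,40.5],[0,0,0],1],[[-0.3,-3,40.5],[0,0,0],1],[[-0.3,-3,40.5],[0,0,0],1]]'
python3 - <<'E'
from h import *
plan([(bd(-0.5,39.5,67.5),102.1)])
E
```

```text
time_s: 50.62
eef_pos: [497.2, 348.6, 70.0]
tcp_rot: [[-0.978, -0.209, 0.002], [-0.209, 0.978, 0.001], [-0.002, 0.0, -1.0]]
ft_force: [0.6, -1.2, -0.0]
grip_width: 23.8
grip_force: 20.0
[[1.0,-1.0,2.5],[0.000,0.002,-0.000],j] rows>=1
```

```bash
python3 -m creep '[[[0.5,-0.7,1],[0,0,0],1],[[0.5,-0.7,2],[0,0,0],1],[[0.5,-0.7,2],[0,0,0],1],[[0.5,-0.7,2],[0,0,0],1]]'
python3 -m creep '[[[0,0,0.5],[0,0,0],1],[[0,0,1],[0,0,0],1],[[0,0,1],[0,0,0],1]]'
```

```text
time_s: 50.95
eef_pos: [496.2, 347.7, 67.2]
tcp_rot: [[-0.978, -0.21, 0.001], [-0.21, 0.978, -0.0], [-0.001, -0.0, -1.0]]
ft_force: [0.0, 0.8, -0.4]
grip_width: 24.1
grip_force: 20.0
time_s: 51.2
eef_pos: [496.3, 347.8, 66.8]
tcp_rot: [[-0.978, -0.21, 0.001], [-0.21, 0.978, 0.0], [-0.001, -0.0, -1.0]]
ft_force: [-0.5, -0.0, 2.9]
grip_width: 23.9
grip_force: 20.0
```

Contact; release and fetch the last bar.

```bash
python3 -m creep '[[[0,0,0.3],[0,0,0],0.6],[[0,0,0.3],[0,0,0],0.15],[[0,0,0.3],[0,0,0],0.15],[[0,0,0.3],[0,0,0],0.15],[[0,0,0.3],[0,0,0],0.15]]'
python3 -m creep '[[[0,0,-30],[0,0,0],0.15],[[0,0,-60],[0,0,0],0.15],[[0,0,-85],[0,0,0],0.15],[[0,0,-85],[0,0,0],0.15],[[0,0,-85],[0,0,0],0.15],[[0,0,-85],[0,0,0],0.15]]'
python3 - <<'E'
from h import *
plan([(ch(4,-25.4,140),98.25)])
E
```

```text
time_s: 51.62
eef_pos: [496.2, 347.6, 65.5]
tcp_rot: [[-0.978, -0.21, 0.001], [-0.21, 0.978, -0.0], [-0.001, -0.0, -1.0]]
ft_force: [-0.0, 0.4, 0.3]
grip_width: 38.7
grip_force: 0.0
time_s: 52.12
eef_pos: [495.6, 347.3, 150.0]
tcp_rot: [[-0.978, -0.21, -0.0], [-0.21, 0.978, -0.001], [0.0, -0.001, -1.0]]
ft_force: [-0.7, 0.2, -0.8]
grip_width: 38.7
grip_force: 0.0
[[8.1,-409.7,10.4],[-0.001,-0.000,0.067],j] rows>=10
```

```bash
python3 -m creep '[[[8,-320,0],[0,0,0.067],0.15],[[8,-320,0],[0,0,0.067],0.15],[[8,-320,0],[0,0,0.067],0.15],[[8,-320,0],[0,0,0.067],0.15],[[8,-320,0],[0,0,0.067],0.15],[[8,-320,0],[0,0,0.067],0.15],[[8,-320,0],[0,0,0.067],0.15],[[8,-320,0],[0,0,0.067],0.15]]' >/dev/null
python3 -m creep '[[[0,0,0],[0,0,0],0.15],[[0,0,0],[0,0,0],0.15],[[0,0,0],[0,0,0],0.15]]'
python3 - <<'E'
from h import *
plan([(ch(4,-25.4,60),98.25)])
E
```

```text
time_s: 53.03
eef_pos: [554.6, 33.4, 149.7]
tcp_rot: [[-0.99, -0.143, -0.002], [-0.143, 0.99, 0.0], [0.002, 0.001, -1.0]]
ft_force: [0.9, -0.7, -0.1]
grip_width: 38.7
grip_force: 0.0
[[-6.3,-90.3,89.6],[0.001,-0.002,-0.000],j] rows>=4
```

```bash
python3 -m creep '[[[-6.3,-40,20],[0,0,0],0.15],[[-6.3,-75,45],[0,0,0],0.15],[[-6.3,-90.3,65],[0,0,0],0.15],[[-6.3,-90.3,65],[0,0,0],0.15],[[-6.3,-90.3,90],[0,0,0],0.15],[[-6.3,-90.3,90],[0,0,0],0.15],[[-6.3,-90.3,90],[0,0,0],0.15]]'
python3 - <<'E'
from h import *
plan([(ch(4,-25.4,16),98.25)])
E
```

```text
time_s: 53.62
eef_pos: [573.8, -53.6, 60.4]
tcp_rot: [[-0.989, -0.146, -0.002], [-0.146, 0.989, 0.001], [0.002, 0.001, -1.0]]
ft_force: [0.3, -0.8, 0.4]
grip_width: 38.9
grip_force: 0.0
[[0.3,-1.4,44.4],[0.001,-0.002,0.002],j] rows>=2
```

```bash
python3 -m creep '[[[0.3,-1.4,15],[0,0,0],0.15],[[0.3,-1.4,30],[0,0,0],0.15],[[0.3,-1.4,40],[0,0,0],0.15],[[0.3,-1.4,44],[0,0,0],0.15],[[0.3,-1.4,44],[0,0,0],0.15],[[0.3,-1.4,44],[0,0,0],1],[[0.3,-1.4,44],[0,0,0],1],[[0.3,-1.4,44],[0,0,0],1]]' 20
python3 -m creep '[[[0,0,0],[0,0,0],1],[[0,0,0],[0,0,0],1],[[0,0,-40],[0,0,0],1],[[0,0,-80],[0,0,0],1],[[0,0,-120],[0,0,0],1],[[0,0,-135],[0,0,0],1],[[0,0,-135],[0,0,0],1],[[0,0,-135],[0,0,0],1]]'
python3 - <<'E'
from h import *
plan([(bd(0,-39.5,150),102.1)])
E
```

```text
time_s: 54.28
eef_pos: [575.4, -56.7, 17.9]
tcp_rot: [[-0.99, -0.144, 0.003], [-0.144, 0.99, -0.0], [-0.003, -0.001, -1.0]]
ft_force: [-0.2, 0.4, 2.3]
grip_width: 23.8
grip_force: 20.0
time_s: 54.95
eef_pos: [574.6, -56.9, 152.5]
tcp_rot: [[-0.99, -0.144, 0.002], [-0.144, 0.99, -0.0], [-0.002, -0.001, -1.0]]
ft_force: [-0.1, -0.1, -0.8]
grip_width: 24.0
grip_force: 20.0
[[13.5,332.6,2.2],[-0.001,0.002,-0.067],j] rows>=8
```

```bash
python3 -m creep '[[[13,332,0],[0,0,-0.067],1],[[13,332,0],[0,0,-0.067],1],[[13,332,0],[0,0,-0.067],1],[[13,332,0],[0,0,-0.067],1],[[13,332,0],[0,0,-0.067],1],[[13,332,0],[0,0,-0.067],1],[[13,332,0],[0,0,-0.067],1],[[13,332,0],[0,0,-0.067],1]]' >/dev/null
python3 -m creep '[[[0,0,20],[0,0,0],1],[[0,0,40],[0,0,0],1],[[0,0,40],[0,0,0],1],[[0,0,40],[0,0,0],1],[[0,0,40],[0,0,0],1]]'
python3 - <<'E'
from h import *
plan([(bd(1,-39.5,68.5),102.1)])
E
```

```text
time_s: 56.03
eef_pos: [514.0, 269.4, 111.4]
tcp_rot: [[-0.978, -0.209, -0.0], [-0.209, 0.978, -0.001], [0.0, -0.001, -1.0]]
ft_force: [-0.4, -0.6, 0.5]
grip_width: 24.0
grip_force: 20.0
[[-0.7,1.0,42.9],[-0.001,-0.000,-0.001],j] rows>=2
```

```bash
python3 -m creep '[[[-0.3,0.8,15],[0,0,0],1],[[-0.3,0.8,30],[0,0,0],1],[[-0.3,0.8,36],[0,0,0],1],[[-0.3,0.8,39],[0,0,0],1],[[-0.3,0.8,41],[0,0,0],1],[[-0.3,0.8,41],[0,0,0],1],[[-0.3,0.8,41],[0,0,0],1],[[-0.3,0.8,41],[0,0,0],1]]'
python3 -m creep '[[[0,0,0.5],[0,0,0],1],[[0,0,1],[0,0,0],1],[[0,0,1.5],[0,0,0],1],[[0,0,1.5],[0,0,0],1],[[0,0,1.5],[0,0,0],1]]'
python3 - <<'E'
from h import *
plan([(bd(1,-39.5,68),102.1)])
E
```

```text
time_s: 56.7
eef_pos: [514.7, 270.9, 71.6]
tcp_rot: [[-0.978, -0.21, 0.002], [-0.21, 0.978, 0.0], [-0.002, -0.0, -1.0]]
ft_force: [0.1, 0.2, -0.3]
grip_width: 23.8
grip_force: 20.0
time_s: 57.12
eef_pos: [514.1, 270.8, 69.3]
tcp_rot: [[-0.978, -0.21, 0.001], [-0.21, 0.978, -0.0], [-0.001, -0.0, -1.0]]
ft_force: [-0.2, 1.2, -0.7]
grip_width: 24.1
grip_force: 20.0
[[-0.2,-0.3,1.3],[-0.000,0.001,0.000],j] rows>=1
```

```bash
python3 -m creep '[[[0,-0.3,0.5],[0,0,0],1],[[0,-0.3,1],[0,0,0],1],[[0,-0.3,1],[0,0,0],1],[[0,-0.3,1],[0,0,0],1]]'
python3 -m creep '[[[0,0,0.5],[0,0,0],1],[[0,0,0.7],[0,0,0],1],[[0,0,0.7],[0,0,0],1]]'
```

```text
time_s: 57.45
eef_pos: [514.2, 270.4, 68.3]
tcp_rot: [[-0.978, -0.21, 0.001], [-0.21, 0.978, -0.0], [-0.001, -0.0, -1.0]]
ft_force: [-0.0, 0.1, -0.2]
grip_width: 23.5
grip_force: 20.0
time_s: 57.7
eef_pos: [514.3, 270.5, 67.9]
tcp_rot: [[-0.978, -0.21, 0.001], [-0.21, 0.978, -0.0], [-0.001, -0.0, -1.0]]
ft_force: [-1.0, -0.3, 2.6]
grip_width: 23.6
grip_force: 20.0
```

```bash
python3 -m creep '[[[0,0,0.3],[0,0,0],0.6],[[0,0,0.3],[0,0,0],0.15],[[0,0,0.3],[0,0,0],0.15],[[0,0,0.3],[0,0,0],0.15],[[0,0,0.3],[0,0,0],0.15]]'
python3 -m creep '[[[0,0,-30],[0,0,0],0.15],[[0,0,-60],[0,0,0],0.15],[[0,0,-100],[0,0,0],0.15],[[60,-60,-120],[0,0,0],0.15],[[60,-120,-120],[0,0,0],0.15],[[60,-180,-120],[0,0,0],0.15],[[60,-180,-120],[0,0,0],0.15],[[60,-180,-120],[0,0,0],0.15]]'
python3 -m creep '[[[60,0,0],[0,0,0],0.15],[[60,0,0],[0,0,0],0.15],[[60,0,0],[0,0,0],0.15],[[60,0,0],[0,0,0],0.15]]'
python3 - <<'E'
from lay import *
for z in (84,60):
    r=rect('top',z); h=cv2.cvtColor(r,cv2.COLOR_BGR2HSV).astype(int)
    for lab,m in (('r',((h[:,:,0]<6)|(h[:,:,0]>172))&(h[:,:,1]>140)&(h[:,:,2]>60)),('g',(h[:,:,0]>45)&(h[:,:,0]<80)&(h[:,:,1]>90)),('b',(h[:,:,0]>95)&(h[:,:,0]<130)&(h[:,:,1]>110))):
        k,l,s,c=cv2.connectedComponentsWithStats(m.astype(np.uint8))
        print(z,lab,[(int(s[j,4]),(c[j]/2-85).round(1).tolist(),(s[j,2:4]/2).tolist()) for j in range(1,k) if s[j,4]>60])
t=arm.grab_frame('top')[:,:,::-1]; cv2.imwrite('pics/t20.png',t); p=arm.camera_params('top')
h=cv2.cvtColor(t,cv2.COLOR_BGR2HSV).astype(int)
u0=proj(p,[450,-320,34])[0]; yy,xx=np.mgrid[:384,:512]
c=bigc((h[:,:,1]<50)&(h[:,:,2]>95)&(np.hypot(xx-u0[0],yy-u0[1])<45),1); cc=cv2.minEnclosingCircle(c); print('dish',cc,cv2.contourArea(c),onz(p,cc[0],34))
# bystander change versus first image
t0=cv2.imread('pics/top0.png'); d=cv2.absdiff(t0,t).max(2)
for n,(u,v) in dict(mug4=(109,238),mug8=(107,212),blue=(383,177),syrup=(327,139),beaker=(235,140)).items(): print(n,d[v-14:v+14,u-14:u+14].mean().round(1),(d[v-14:v+14,u-14:u+14]>50).sum())
E
```

```text
time_s: 58.12
eef_pos: [514.2, 270.4, 67.1]
tcp_rot: [[-0.978, -0.21, 0.001], [-0.21, 0.978, -0.0], [-0.001, -0.0, -1.0]]
ft_force: [-0.5, 0.1, 0.2]
grip_width: 38.5
grip_force: 0.0
time_s: 58.78
eef_pos: [492.7, 79.2, 187.8]
tcp_rot: [[-0.978, -0.209, 0.002], [-0.209, 0.978, -0.001], [-0.001, -0.001, -1.0]]
ft_force: [-0.2, -0.3, -0.6]
grip_width: 38.7
grip_force: 0.0
time_s: 59.12
eef_pos: [434.3, 69.0, 187.6]
tcp_rot: [[-0.978, -0.209, 0.002], [-0.209, 0.978, 0.0], [-0.002, -0.0, -1.0]]
ft_force: [0.8, 0.2, 0.4]
grip_width: 39.1
grip_force: 0.0
84 r [(888, [-35.5, 39.9], [10.0, 27.5]), (1002, [32.7, 41.0], [10.5, 28.5])]
84 g []
84 b [(758, [-35.7, -39.7], [9.0, 24.5]), (761, [32.4, -39.0], [8.5, 25.0])]
60 r [(954, [-34.7, 44.7], [10.0, 28.5]), (1012, [34.4, 45.4], [10.5, 28.5])]
60 g []
60 b [(797, [-35.0, -36.5], [9.0, 25.0]), (793, [34.1, -35.9], [9.0, 25.5])]
dish ((343.078125, 223.890625), 17.20527458190918) 867.5 [[ 481.13714213 -276.91477102   34.        ]]
mug4 8.5 0
mug8 8.7 0
blue 6.5 0
syrup 8.8 13
beaker 6.8 0
```

Run:
```python
from rig import arm
import cv2
print(arm.job_done())
```

```text
the job is handed in; nothing more can be done
None
```

The job is handed in: the lock is open, the lid rests open on its stop, the dish stands upright on the counter, and all six bars are stacked log-cabin within about 2 mm of square over the inlay, with the bystanders unmoved (the dish got knocked about 5 cm mid-run but still stands upright on the counter).

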